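# Right the toppled seal stone in the carving vise and close the jaw

## Robot

A 6-joint arm with a two-finger parallel gripper is mounted at the origin on the work surface. World frame = base frame: x ahead of the robot, y to its left, z up, the work surface at z = 0. Lengths are in m, angles in rad, forces in N, time in s.
With the tool pointing down it reaches from about 0.225 to 0.875 m from the base axis. Payload 3.4 kg.
Tool frame: the origin (TCP) lies at the very end of the fingers, on their centre line; the grasp point (between the pads) lies 19 mm behind it; z points along the fingers, x is the direction in which the jaws open and shut, and the axes are right-handed (so a half turn about z gives the same grasp; the last joint's range is limited). The gripper opens to 85 mm and grips with 20 to 120 N. Pads are 22 mm wide; open, the fingers measure 114 mm over their backs; the gripper's body (76 mm by 85 mm) begins 54 mm behind the grasp point. The pads swing forward as they close: fully open they stand 13 mm farther back than shut.
Start: joints at [1.035, 0.276, 1.505, -0, 1.361, -0.121], TCP at [0.232, 0.526, 0.231] pointing down, gripper open.
Joint ranges: [-2.89, 2.89], [-0.75, 2.08], [0.22, 2.7], [-1.18, 4.32], [0.11, 2.71], [-2.7, 2.7]. Speed limits (rad/s): [2.57, 2.57, 3.14, 3.14, 3.14, 3.14].

## Interface

Orientations are given as a unit quaternion [w, x, y, z].
In Python, from rig import manip gives the robot as it stands.
- The arm moves only by the tool carry_out, never from a script. Its argument "series" is a list of rows, each a list of 2 entries, a list of its own where there are three numbers: the shift along the tool's x, y, z in mm, then the turn about the tool's z in degrees. A call has 1 to 10 rows; each row shifts and turns the pose as measured when the row begins, along the tool's axes as they then stand; what a row does not reach is not made up. A row lasts 1/12 s, in which the tool goes at most 41.7 mm and 7.16 degrees, less where a joint would pass 70% of its speed; a pose out of reach is approached as far as the arm can. A call is refused whole if a number of a shift passes 41.7 or a number of a turn 7.16, either way. A call with a gripper value outside its range is refused whole. "fingers" is the finger opening in mm, from 0 to 85.4, set as the call begins (left out, the last holds). The fingers move at their own pace and stop on an object; "squeeze" is the grip in N (left out, the last holds). Time passes only in rows, so rows that do not move let the fingers close. It gives the time, the measured TCP pose, the force and the opening at its end, in the units of the state.
- manip.get_state(): the state, without advancing time (a new reading comes with each control period).
- manip.get_image(name): name is "scene" or "top"; returns a dict with "frame" (480x640x3 uint8, blue, green, red), "K" (3x3 intrinsics, pixels), "rvec" (rotation vector, rad) and "tvec" (3), from world to camera coordinates, as OpenCV has them. Camera axes: x right, y down, z forward; pixel columns grow to the right and rows downward; lengths in m; the calibration is good to about 2 mm. A picture is of the moment at which its call begins. There is no depth.
- manip.sign_off(): hands the job in, once; it reports no verdict.
The state is a dict: "clock": time; "qpos": joint angles; "qd": joint speeds; "effort": joint torques, N m; "position": TCP position; "ee_rot": TCP orientation; "contact_force": force on the tool from outside, world axes, zero at the start; "moment": the same for the moment, N m; "width": finger opening in m.
Only numpy, scipy, OpenCV 4.12 (cv2) and the standard library are available. Lean on these libraries where they do the work, as an engineer would, in place of code of your own. Each camera call takes 0.05 s, during which the arm holds its last target. There are 200 camera calls.

## Task

A seal stone has toppled over on the desk. Stand it upright in the carving vise with its red face up, on the wooden base between the open brass jaws and squared up to them, without dropping it, and let go; then slide the jaw shut until it presses the stone firmly against the fixed jaw, and leave it closed. Leave the ink-paste box and the graver where they are.

Things in the scene. Friction and masses are not known exactly. Their poses are not given: they have to be found in the camera images.
- stone: cream square seal stone 92 x 34 x 34 mm, about 0.3 kg, lying on its side on the desk. One square end (the face) is red, with the last 7 mm of the sides; a thin ochre vein rings it near the plain end. Origin at its centre; x runs along its length to the red face, 46 mm from the origin, so x up = standing with red face up. Any of its four sides may face the jaws
- vise: fixed carving vise: dark wood base 205 x 100 mm, its top 22 mm above the desk. Origin at desk level under the middle of the widest jaw opening; the base reaches from x = -125 to +80 mm and y = -50 to +50 mm in its frame. Its x axis is the sliding direction, from the sliding jaw to the fixed jaw; z up
- fixed_jaw: fixed brass jaw, 75 mm wide, 30 mm high above the wooden base, 20 mm thick. Origin at the foot of its clamping face (vise x = +45 mm, z = 22 mm); axes as the vise's, the body of the jaw lying on its +x side
- jaw: sliding brass jaw, 75 mm wide, 30 mm high above the base. Origin at the foot of its clamping face; axes as the vise's. Slides along vise x from -45 mm (open) to +20 mm, stays where left, 3 N friction; start opening 70 to 90 mm. Behind it (-x) a 14 mm high steel bar leads to an upright orange tab 12 mm thick (x = -66 to -54 mm from this origin), 40 mm wide along y, top 38 mm above the base
- ink_box: round white ink-paste box with a blue band, 72 mm diameter, 40 mm high; origin at the centre of its underside. To be left alone
- graver: graver lying flat on the desk, black handle and steel blade, 160 mm long, 18 mm at its widest, 10 mm high; origin at desk level at mid-length (70 mm from the handle's end), x towards the blade. To be left alone
There are look-alikes about, which are no part of the job. There is more than one size of the stone; the job needs the largest.

How it is judged:
On the way, in this order (a step that is already met when the one before it is completed fails the run):
1. the stone stands released and still on the vise base between the open jaws, red face up (angle between stone's own x axis and vertical below 0.1 rad and z of stone in the frame of vise between 0.064 and 0.072 m and y of stone in the frame of vise between -0.025 and 0.025 m and x of stone in the frame of vise between -0.03 and 0.031 m and linear speed of stone below 0.02 m/s and angular speed of stone below 0.2 rad/s and contact force between stone and the fingers below 0.1 N), for 0.2 s.
2. the sliding jaw presses the standing stone against the fixed jaw: both jaws feel more than 1 N, with the fingers off the stone (angle between stone's own x axis and vertical below 0.1 rad and z of stone in the frame of vise between 0.064 and 0.072 m and y of stone in the frame of vise between -0.025 and 0.025 m and x of stone in the frame of vise between -0.03 and 0.031 m and contact force between stone and the fingers below 0.1 N and contact force between each of jaw, fixed_jaw and stone above 1 N), for 0.2 s.
At the end, for the whole second after the job is handed in: the stone stands on the vise base between the jaws, red face up within 0.1 rad, its centre within 25 mm of the vise's middle line, at rest and released, and the jaw is closed on it: opening between the faces under 36.5 mm (all of step 1 and distance between jaw and fixed_jaw below 0.0365 m); the robot touches nothing.
It fails at once if the ink-paste box is moved more than 30 mm (distance of ink_box from where it was at the start of the episode above 0.03 m).
It fails at once if the graver is moved more than 30 mm (distance of graver from where it was at the start of the episode above 0.03 m).
It fails at once if the stone is dropped (moves faster than 0.6 m/s without the fingers on it) (linear speed of stone above 0.6 m/s and contact force between stone and the fingers below 0.1 N).
It also fails if it takes over 54 s, if anything falls off the work surface, if the arm or the gripper's body presses on something with over 40 N, if the wrist force passes 120 N, or if a joint passes its speed limit or range.

## Working session

There is one attempt and no reset: what is moved stays moved. The work goes in short steps, Python scripts to look and compute and a tool call to move; the robot and the scene stay as the last step left them, time stands still between calls to the robot, and variables do not carry over. Pictures are saved under pics/ and viewed, about 8 in all and at most 12, crops included, and the job is handed in when it is done.

Besides the shell and the picture viewer there is one more tool, called after "Emit:" by a JSON object that holds its "fn" and its "kwargs", one argument or row to a line. carry_out: Moves the arm, as the interface text tells. Its arguments: {"type":"object","properties":{"series":{"type":"array","items":{"type":"array"}},"fingers":{"type":"number"},"squeeze":{"type":"number"}},"required":["series"]}

```bash
mkdir -p pics; cat > h.py <<'E'
import numpy as np, cv2
from rig import manip
def grab(n,f):
    d=manip.get_image(n); cv2.imwrite('pics/'+f+'.png',d['frame'])
    np.savez('pics/'+f+'.npz',K=d['K'],rvec=d['rvec'],tvec=d['tvec'],frame=d['frame']); return d
def load(f): return np.load('pics/'+f+'.npz')
def px2w(d,uv,z):
    R=cv2.Rodrigues(np.asarray(d['rvec'],float))[0]; t=np.asarray(d['tvec'],float).ravel()
    uv=np.asarray(uv,float).reshape(-1,2); r=np.c_[uv,np.ones(len(uv))]@np.linalg.inv(d['K']).T@R
    c=-R.T@t; return c+r*((z-c[2])/r[:,2])[:,None]
def w2px(d,p): return cv2.projectPoints(np.asarray(p,float).reshape(-1,1,3),np.asarray(d['rvec'],float),np.asarray(d['tvec'],float),np.asarray(d['K'],float),None)[0].reshape(-1,2)
E
python3 - <<'E'
from h import *
a=grab('top','t0');b=grab('scene','s0')
for d in(a,b):
    R=cv2.Rodrigues(np.asarray(d['rvec'],float))[0];print(d['K'].tolist(),-R.T@np.asarray(d['tvec']).ravel(),R.round(2).tolist())
print(manip.get_state())
E
```

```text
[[448.4835678951467, 0.0, 327.86102945999835], [0.0, 448.4835678951467, 229.3824511771857], [0.0, 0.0, 1.0]] [ 0.46263036 -0.05112692  0.82257213] [[0.01, -1.0, 0.02], [-0.99, -0.01, -0.16], [0.17, -0.02, -0.99]]
[[439.2559831197767, 0.0, 325.80301455381607], [0.0, 439.2559831197767, 236.25361745031768], [0.0, 0.0, 1.0]] [ 1.24723621 -0.2782373   0.46807196] [[0.3, 0.95, 0.02], [0.48, -0.14, -0.87], [-0.82, 0.27, -0.5]]
{'clock': 0.1, 'qpos': array([ 1.03498605e+00,  2.76527853e-01,  1.50599324e+00, -5.31099049e-06,
        1.36072354e+00, -1.21001537e-01]), 'qd': array([-5.32247141e-05,  1.15567978e-03, -4.17830674e-03, -1.48463299e-03,
        1.48414039e-03, -1.90174003e-04]), 'effort': array([ 2.82815781e-04, -4.17698550e+01, -2.46402365e+01, -2.92604491e-04,
        5.75908693e-03,  2.93379026e-05]), 'position': array([0.231498  , 0.52582357, 0.23053375]), 'ee_rot': array([ 3.66798191e-04,  8.37559826e-01,  5.46344997e-01, -7.40082321e-04]), 'contact_force': array([-0.50319863,  0.1977147 , -0.39940804]), 'moment': array([-0.01180212,  0.02672857, -0.06882306]), 'width': 0.08519986044484781}
```

View pics/t0.png

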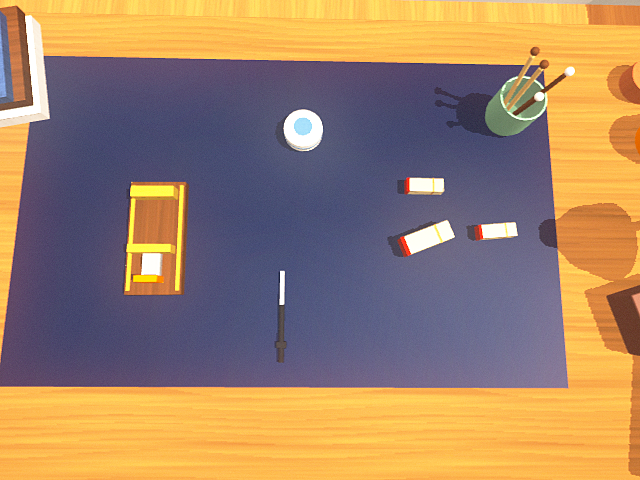

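View pics/s0.png

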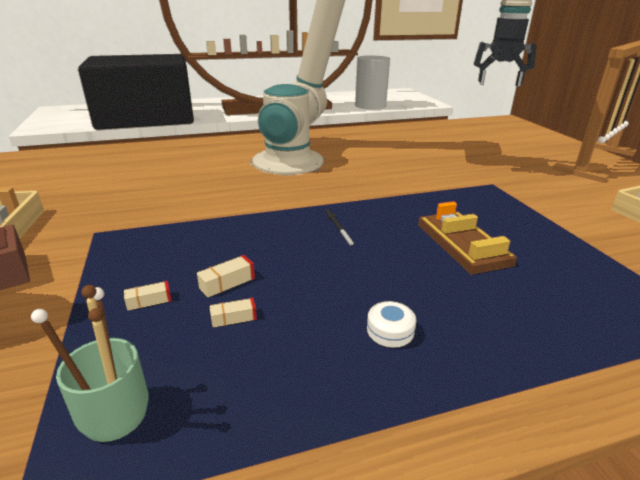

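Three red-ended cream blocks lie on the mat, at top-view pixels (427,238), (425,186) and (496,231). The one at (427,238) looks the largest, and I'll confirm that with measurements and a crop. The vise is at (155,238), with its fixed jaw at row 190 and its sliding jaw at row 248. The tab is at row 279, the ink box at (303,130) and the graver at column 281.

```bash
python3 - <<'E'
from h import *
for f in('t0','s0'):
    d=load(f);im=d['frame'];hsv=cv2.cvtColor(im,cv2.COLOR_BGR2HSV).astype(int);H,S,V=hsv[...,0],hsv[...,1],hsv[...,2]
    red=((H<6)|(H>174))&(S>150)&(V>90)
    cream=(H<35)&(V>120)&(S<130)
    m=((red|cream)*255).astype(np.uint8)
    if f=='t0': roi=(150,290,370,530)
    else: roi=(240,340,100,275)
    mm=np.zeros_like(m);a,b,c,e=roi;mm[a:b,c:e]=m[a:b,c:e]
    mm=cv2.morphologyEx(mm,cv2.MORPH_CLOSE,np.ones((5,5)))
    for c in cv2.findContours(mm,0,1)[0]:
        if cv2.contourArea(c)<100: continue
        r=cv2.minAreaRect(c);p=cv2.approxPolyDP(c,2.5,True)[:,0]
        print(f,'rect',np.round(r[0],1),np.round(r[1],1),p.tolist())
        if f=='t0':print(' z=34mm',px2w(d,cv2.boxPoints(r),.034)[:,:2].round(4).tolist())
        rr=np.zeros_like(m);cv2.drawContours(rr,[c],-1,255,-1);yy,xx=np.nonzero((rr>0)&red);print(' red centroid',xx.mean(),yy.mean())
    if f=='t0':
        br=((H>20)&(H<33)&(S>170)&(V>130)); og=((H>8)&(H<=20)&(S>200)&(V>190))
        for n,k in(('brass',br),('orange',og)):
            k=(k*255).astype(np.uint8);q=np.zeros_like(k);q[175:300,118:192]=k[175:300,118:192]
            for c in cv2.findContours(q,0,1)[0]:
                if cv2.contourArea(c)>30:print(n,cv2.boundingRect(c),np.round(cv2.minAreaRect(c)[0],1),cv2.minAreaRect(c)[2])
d=load('t0')['frame'];A=cv2.resize(d[165:310,110:200],None,fx=4,fy=4,interpolation=2);B=cv2.resize(d[165:310,390:500],None,fx=4,fy=4,interpolation=2)
cv2.imwrite('pics/c1.png',np.hstack([A,B]))
E
```

```text
t0 rect [495.5 230.6] [15.9 42.6] [[515, 222], [474, 227], [476, 239], [515, 236]]
 z=34mm [[0.6065, -0.3313], [0.6139, -0.409], [0.5849, -0.4096], [0.5777, -0.3324]]
 red centroid 478.10526315789474 232.18947368421053
t0 rect [425.7 237.7] [20.3 55.1] [[448, 221], [397, 240], [404, 256], [454, 237]]
 z=34mm [[0.5802, -0.1911], [0.6172, -0.2849], [0.5828, -0.2967], [0.5464, -0.2034]]
 red centroid 403.4852941176471 246.21323529411765
t0 rect [424.  185.5] [17. 40.] [[404, 181], [405, 193], [440, 194], [444, 190], [443, 178], [412, 177]]
 z=34mm [[0.6932, -0.2073], [0.6942, -0.2809], [0.6622, -0.2797], [0.6613, -0.2066]]
 red centroid 406.42424242424244 185.28787878787878
brass (133, 275, 24, 7) [144.5 278. ] 90.0
brass (125, 253, 7, 38) [128.2 271.5] 3.945185899734497
brass (127, 198, 44, 54) [148.5 224.5] 90.0
brass (175, 185, 9, 106) [179.  237.5] 2.602562189102173
brass (130, 185, 44, 11) [151.5 190. ] 90.0
orange (136, 276, 28, 7) [149.5 279. ] 90.0
s0 rect [232.6 312.1] [22.4 45.2] [[252, 298], [210, 305], [212, 325], [255, 319]]
 red centroid 253.41379310344828 308.55172413793105
s0 rect [146.5 295.2] [21.  45.7] [[167, 282], [125, 289], [127, 309], [169, 301]]
 red centroid 167.58928571428572 290.89285714285717
s0 rect [225.5 275. ] [27.1 58.9] [[252, 262], [242, 255], [199, 271], [199, 288], [209, 296], [252, 279]]
 red centroid 249.9873417721519 266.0759493670886
```

View pics/c1.png

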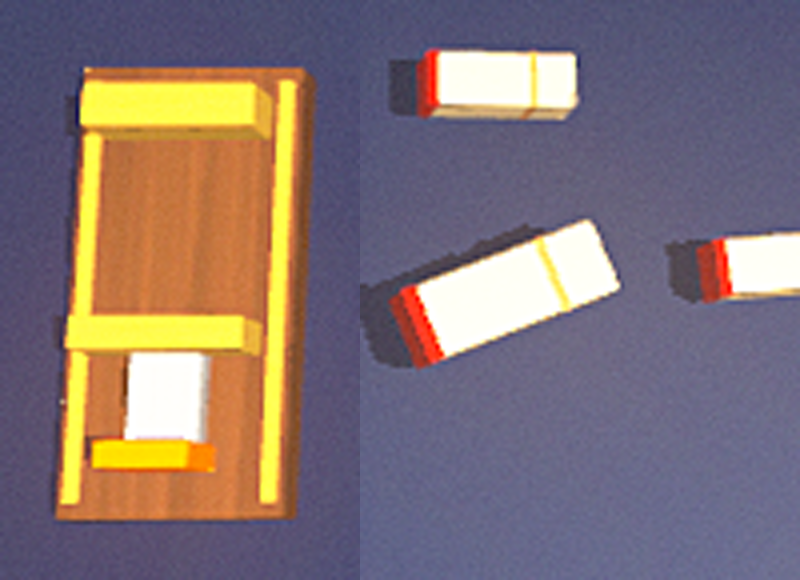

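```bash
python3 - <<'E'
from h import *
d=load('t0');A=lambda x,y:(110+x/4,165+y/4);B=lambda x,y:(390+(x-360)/4,165+y/4)
def w(l,z): return px2w(d,l,z)[:,:2]
base=w([A(83,68),A(303,68),A(57,518),A(283,518)],.022);print('base',base.round(4).tolist())
u=base[0]-base[2];print('len',np.linalg.norm(u),'wid',np.linalg.norm(base[0]-base[1]),np.linalg.norm(base[2]-base[3]),'yaw',np.degrees(np.arctan2(u[1],u[0])))
fj=w([A(83,82),A(255,82),A(81,128),A(253,128)],.052);print('fj',fj.round(4).tolist(),np.linalg.norm(fj[0]-fj[1]),np.degrees(np.arctan2(*(fj[1]-fj[0])))) 
sj=w([A(66,317),A(248,317),A(67,345),A(246,345)],.052);print('sj',sj.round(4).tolist())
tb=w([A(92,440),A(188,440),A(92,466),A(188,466)],.060);print('tab',tb.round(4).tolist())
s=w([B(588,220),B(620,287),B(414,284),B(443,361)],.034);print('stone',s.round(4).tolist(),np.linalg.norm(s[0]-s[1]),np.linalg.norm(s[0]-s[2]))
u=s[2]+s[3]-s[0]-s[1];u/=np.linalg.norm(u);m=(s[0]+s[1])/2;c=m+.046*u
print('c',c,'dir',np.degrees(np.arctan2(u[1],u[0])),'grip',m+.076*u)
# check in scene
e=load('s0');v=np.array([-u[1],u[0]])
P=[np.r_[c+a*u+b*v,z] for a in(-.046,.046) for b in(-.017,.017) for z in(0,.034)]
print(w2px(e,P).round(0).tolist())
E
```

```text
base [[0.6805, 0.2909], [0.6818, 0.1914], [0.4775, 0.2862], [0.4782, 0.1881]]
len 0.20307712869940125 wid 0.09954732528565094 0.09808489090345561 yaw 1.3233428440826327
fj [[0.666, 0.2776], [0.667, 0.2028], [0.6453, 0.2768], [0.6463, 0.2024]] 0.0747653217132811 179.2501239247594
sj [[0.5622, 0.2767], [0.563, 0.1993], [0.5501, 0.2753], [0.5509, 0.1994]]
tab [[0.5093, 0.2583], [0.5096, 0.2184], [0.4984, 0.2575], [0.4987, 0.2176]]
stone [[0.6142, -0.2834], [0.5838, -0.2967], [0.5842, -0.2041], [0.5498, -0.2163]] 0.03314361593271807 0.08477183924833506
c [ 0.58187035 -0.24733714] dir 111.83173751210094 grip [ 0.57071389 -0.21948874]
[[208.0, 297.0], [205.0, 280.0], [199.0, 287.0], [197.0, 271.0], [254.0, 277.0], [253.0, 262.0], [245.0, 269.0], [243.0, 254.0]]
```

The largest block, at top-view pixels (427,238), measures about 92×34 mm. The other two are about 75 mm long, so this is the stone. When I project it into the scene view, its corners match to about 2 px. I'm moving over its red end now.

Emit:
{"fn": "carry_out", "kwargs": {
  "series": [
    [[-27, 30.5, 0], 0],
    [[-27, 30.5, 0], 0],
    [[-27, 30.5, 0], 0],
    [[-27, 30.5, 0], 0],
    [[-27, 30.5, 0], 0],
    [[-27, 30.5, 0], 0],
    [[-27, 30.5, 0], 0],
    [[-27, 30.5, 0], 0],
    [[-27, 30.5, 0], 0],
    [[-27, 30.5, 0], 0]
  ],
  "fingers": 85
}}

```text
clock: 0.93
position: [0.4022, 0.1526, 0.2249]
ee_rot: [-0.001, 0.833, 0.553, -0.003]
contact_force: [0.7, 0.2, -0.7]
width: 0.0851
```

Emit:
{"fn": "carry_out", "kwargs": {
  "series": [
    [[-27, 30.5, 0], 0],
    [[-27, 30.5, 0], 0],
    [[-27, 30.5, 0], 0],
    [[-27, 30.5, 0], 0],
    [[-27, 30.5, 0], 0],
    [[-27, 30.5, 0], 0],
    [[-27, 30.5, 0], 0],
    [[-27, 30.5, 0], 0],
    [[-27, 30.5, 0], 0],
    [[-27, 30.5, 0], 0]
  ]
}}

```text
clock: 1.77
position: [0.5756, -0.2263, 0.2206]
ee_rot: [-0.004, 0.834, 0.551, -0.003]
contact_force: [0.2, -0.3, 0.1]
width: 0.0854
```

Emit:
{"fn": "carry_out", "kwargs": {
  "series": [
    [[0, 0, 0], 7.1],
    [[0, 0, 0], 7.1],
    [[0, 0, 0], 7.1],
    [[0, 0, 0], 7.1],
    [[0, 0, 0], 7.1],
    [[0, 0, 0], 7.1],
    [[0, 0, 0], 1.8],
    [[0, 0, 0], 0]
  ]
}}

```text
clock: 2.43
position: [0.5773, -0.239, 0.212]
ee_rot: [-0.004, 0.982, 0.187, -0.008]
contact_force: [0.5, 0.5, 0.6]
width: 0.0849
```

Emit:
{"fn": "carry_out", "kwargs": {
  "series": [
    [[1, -20.6, 20], 0],
    [[0, 0, 36], 0],
    [[0, 0, 36], 0],
    [[0, 0, 36], 0],
    [[0, 0, 30], 0],
    [[0, 0, 0], 0]
  ]
}}

```text
clock: 2.93
position: [0.5702, -0.2194, 0.0513]
ee_rot: [-0.001, 0.982, 0.19, -0.005]
contact_force: [-0.9, 0.9, -0.2]
width: 0.0853
```

```bash
cat >> h.py <<'E'
from scipy.spatial.transform import Rotation as Rn
def rel(target):
    s=manip.get_state();q=s['ee_rot'];R=Rn.from_quat([q[1],q[2],q[3],q[0]]).as_matrix()
    print('pos',s['position'].round(4),'yaw',np.degrees(np.arctan2(R[1,0],R[0,0])).round(2),'tilt',R[:2,2].round(3),'w',s['width'],'F',s['contact_force'].round(1),'t',s['clock'])
    print('tool mm',(R.T@(np.asarray(target)-s['position'])*1000).round(1))
E
python3 -c "
from h import *
rel([.5707,-.2195,.002])"
```

```text
pos [ 0.5702 -0.2194  0.0513] yaw 21.92 tilt [-0.011  0.   ] w 0.08534347289470558 F [-0.9  0.9 -0.2] t 2.9333
tool mm [ 0.9  0.5 49.3]
```

Emit:
{"fn": "carry_out", "kwargs": {
  "series": [
    [[0.5, 0.5, 25], 0],
    [[0, 0, 15], 0],
    [[0, 0, 8], 0],
    [[0, 0, 0], 0]
  ]
}}

```text
clock: 3.27
position: [0.5717, -0.2201, 0.0038]
ee_rot: [-0.001, 0.981, 0.192, -0.005]
contact_force: [-1.3, 0.7, -0.7]
width: 0.085
```

Emit:
{"fn": "carry_out", "kwargs": {
  "series": [
    [[0, 0, 0], 0],
    [[0, 0, 0], 0],
    [[0, 0, 0], 0],
    [[0, 0, 0], 0],
    [[0, 0, 0], 0],
    [[0, 0, 0], 0],
    [[0, 0, 0], 0],
    [[0, 0, 0], 0]
  ],
  "fingers": 32,
  "squeeze": 20
}}

```text
clock: 3.93
position: [0.575, -0.2218, 0.0103]
ee_rot: [0.002, 0.981, 0.192, -0.001]
contact_force: [-0.4, -0.3, -3.4]
width: 0.034
```

```bash
python3 -c "
from h import *
rel([.5707,-.2195,.002])
d=grab('scene','s1');im=d['frame'][190:340,140:340];cv2.imwrite('pics/c2.png',cv2.resize(im,None,fx=4,fy=4,interpolation=2))"
```

```text
pos [ 0.575  -0.2218  0.0103] yaw 22.16 tilt [-0.002 -0.004] w 0.03399589034600704 F [-0.4 -0.3 -3.4] t 3.9333
tool mm [-3.1 -3.8  8.3]
```

View pics/c2.png

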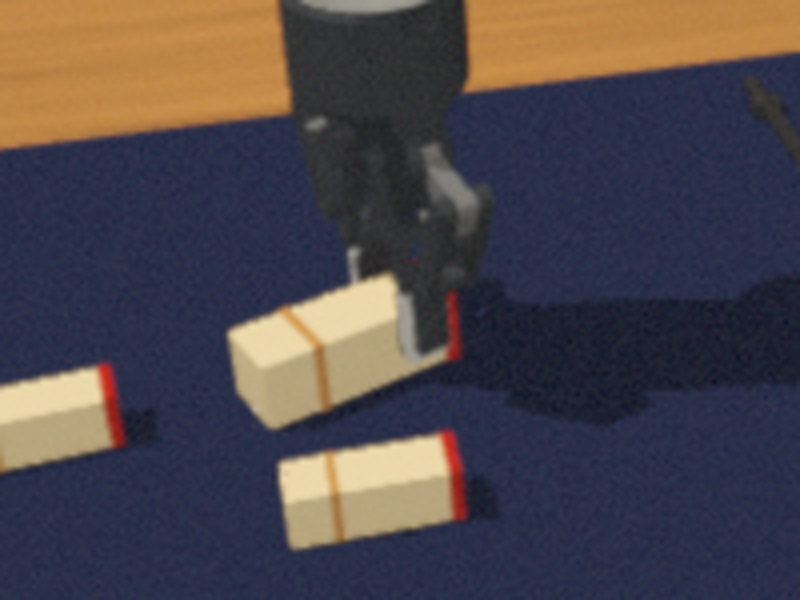

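The view shows the pads holding the largest stone near its red end (crop (430,320)), with the plain end at (265,380) and the look-alikes untouched. Next I'll lift it along an arc, so that the plain end pivots on the desk.

Emit:
{"fn": "carry_out", "kwargs": {
  "series": [
    [[0, 3, -9], 0],
    [[0, 5, -8], 0],
    [[0, 6, -8], 0],
    [[0, 6, -7], 0],
    [[0, 8, -6], 0],
    [[0, 8, -6], 0],
    [[0, 0, 0], 0]
  ]
}}

```text
clock: 4.57
position: [0.5906, -0.2591, 0.0593]
ee_rot: [0.003, 0.981, 0.192, -0.001]
contact_force: [0.2, -0.5, -2.4]
width: 0.0337
```

```bash
python3 -c "
from h import *
rel([.575,-.2218,.01])
d=grab('scene','s2');im=d['frame'][190:340,140:340];cv2.imwrite('pics/c3.png',cv2.resize(im,None,fx=4,fy=4,interpolation=2))"
```

```text
pos [ 0.5906 -0.2591  0.0593] yaw 22.18 tilt [-0.001 -0.006] w 0.03374712527116279 F [ 0.2 -0.5 -2.4] t 4.5667
tool mm [ -0.2 -40.7  49.1]
```

View pics/c3.png

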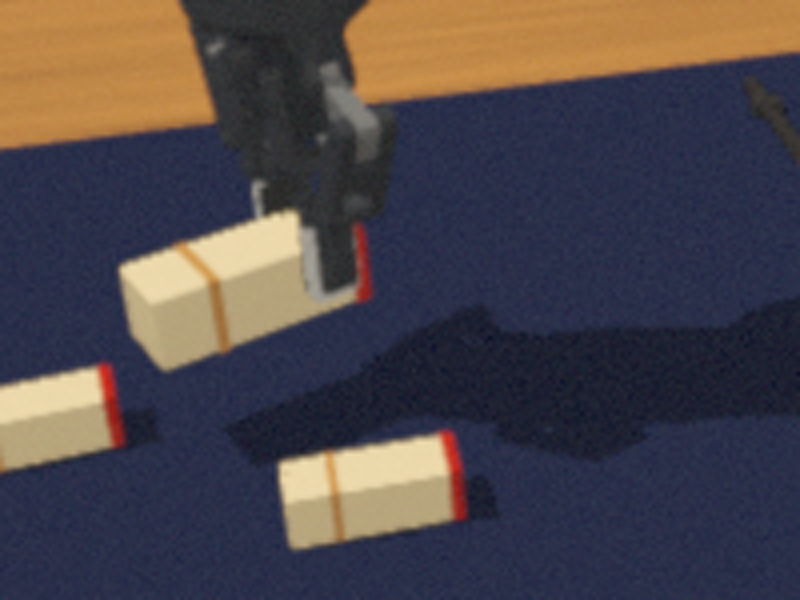

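The view shows the stone lifted rigidly and still horizontal, with its plain end at (160,330). The pads don't slip under gravity at 20 N. I'll work out how high it is, then lower it near the desk and ease the opening so the plain end tips down.

```bash
python3 -c "
from h import *
d=load('s2')
for z in (.03,.04,.05,.06): print(z,w2px(d,[.6347,-.3233,z]),w2px(d,[.6189-.0158,-.3296-.0063,z+.034]))"
```

```text
0.03 [[181.58415088 293.35745572]] [[169.91040187 266.61667616]]
0.04 [[180.66625167 288.36802577]] [[168.91832302 261.48070981]]
0.05 [[179.73532108 283.30776112]] [[167.91227456 256.27242319]]
0.06 [[178.79107963 278.17514251]] [[166.89195935 250.99027796]]
```

Emit:
{"fn": "carry_out", "kwargs": {
  "series": [
    [[0, 0, 13], 0],
    [[0, 0, 13], 0],
    [[0, 0, 12], 0],
    [[0, 0, 0], 0]
  ]
}}

```text
clock: 4.95
position: [0.5897, -0.2588, 0.0202]
ee_rot: [0.002, 0.982, 0.191, -0.001]
contact_force: [-0.7, 0.5, -3.0]
width: 0.0341
```

Emit:
{"fn": "carry_out", "kwargs": {
  "series": [
    [[0, 0, 0], 0],
    [[0, 0, 0], 0]
  ],
  "fingers": 33.9
}}

```text
clock: 5.12
position: [0.5887, -0.2582, 0.0194]
ee_rot: [0.001, 0.982, 0.191, -0.002]
contact_force: [0.2, 0.3, -2.9]
width: 0.0341
```

Emit:
{"fn": "carry_out", "kwargs": {
  "series": [
    [[0, 0, 0], 0],
    [[0, 0, 0], 0]
  ],
  "fingers": 34.2
}}

```text
clock: 5.28
position: [0.5893, -0.2583, 0.0207]
ee_rot: [0.001, 0.981, 0.192, -0.002]
contact_force: [-1.4, -0.6, 0.2]
width: 0.0342
```

```bash
python3 -c "
from h import *
rel([.575,-.2218,.01])
d=grab('scene','s3');im=d['frame'][190:340,140:340];cv2.imwrite('pics/c4.png',cv2.resize(im,None,fx=4,fy=4,interpolation=2))
hsv=cv2.cvtColor(d['frame'],cv2.COLOR_BGR2HSV).astype(int);H,S,V=hsv[...,0],hsv[...,1],hsv[...,2]
m=(((H<35)&(V>120)&(S<130)&(S>20))*255).astype(np.uint8);q=0*m;q[215:340,140:260]=m[215:340,140:260]
for c in cv2.findContours(q,0,1)[0]:
  if cv2.contourArea(c)>80:print(cv2.approxPolyDP(c,2,True)[:,0].tolist())
"
```

```text
pos [ 0.5893 -0.2583  0.0207] yaw 22.08 tilt [-0.003 -0.003] w 0.03421899694058841 F [-1.4 -0.6  0.2] t 5.2833
tool mm [  0.5 -39.2  10.6]
[[221, 303], [210, 305], [213, 326], [223, 325]]
[[249, 298], [223, 303], [226, 324], [252, 319]]
[[163, 282], [140, 286], [141, 307], [167, 301]]
[[190, 275], [177, 281], [179, 296], [187, 305], [200, 301], [198, 285]]
[[218, 266], [192, 275], [201, 284], [204, 299], [233, 287], [232, 278], [226, 282], [220, 280], [221, 269]]
```

The clip plane is understood now. At 34.2 mm the stone settles flat on the desk, and at 34.1 mm it's held rigidly, so there is no useful slip window. New plan:
1. Regrip nearer the middle.
2. Lever the red end up on the fixed edge of the vise base.
3. Roll the stone upright against the desk.

Emit:
{"fn": "carry_out", "kwargs": {
  "series": [
    [[0, 0, 0], 0],
    [[0, 0, 0], 0],
    [[0, 10, 4], 0],
    [[0, 8, 4], 0],
    [[0, 0, 1], 0]
  ],
  "fingers": 60
}}

```text
clock: 5.75
position: [0.5999, -0.2782, 0.0156]
ee_rot: [0.005, 0.981, 0.192, 0.002]
contact_force: [0.1, 0.5, -0.8]
width: 0.0602
```

Emit:
{"fn": "carry_out", "kwargs": {
  "series": [
    [[0, 0, 0], 0],
    [[0, 0, 0], 0],
    [[0, 0, 0], 0],
    [[0, 0, 0], 0],
    [[0, 0, 0], 0],
    [[0, 0, 0], 0]
  ],
  "fingers": 30
}}

```text
clock: 6.25
position: [0.5997, -0.2796, 0.0148]
ee_rot: [0.005, 0.981, 0.192, 0.001]
contact_force: [-1.4, -1.0, 0.5]
width: 0.0331
```

Emit:
{"fn": "carry_out", "kwargs": {
  "series": [
    [[0, 0, -15], 0],
    [[0, 0, -20], 0],
    [[0, 0, -20], 0],
    [[0, 0, -15], 5.5],
    [[0, 0, 0], 5.5],
    [[0, 0, 0], 5.5],
    [[0, 0, 0], 5.5],
    [[0, 0, 0], 0]
  ]
}}

```text
clock: 6.92
position: [0.5954, -0.2741, 0.0816]
ee_rot: [-0.0, 1.0, -0.008, -0.003]
contact_force: [-0.6, 0.1, -3.6]
width: 0.0335
```

```bash
python3 -c "
from h import *
rel([.60,.165,.09])"
```

```text
pos [ 0.5954 -0.2741  0.0816] yaw -0.9 tilt [-0.006  0.001] w 0.033533830831497725 F [-0.6  0.1 -3.6] t 6.9167
tool mm [  -2.3 -439.1   -8. ]
```

Emit:
{"fn": "carry_out", "kwargs": {
  "series": [
    [[0, -41, 0], -1.9],
    [[0, -41, 0], 0],
    [[0, -41, 0], 0],
    [[0, -41, 0], 0],
    [[0, -41, 0], 0],
    [[0, -41, 0], 0],
    [[0, -41, 0], 0],
    [[0, -41, 0], 0],
    [[0, -41, 0], 0],
    [[0, -40, 0], 0]
  ]
}}

```text
clock: 7.75
position: [0.5831, 0.1351, 0.0742]
ee_rot: [0.001, 1.0, 0.016, -0.006]
contact_force: [1.4, 1.1, -2.5]
width: 0.0332
```

```bash
python3 -c "
from h import *
rel([.60,.164,.045])"
```

```text
pos [0.5831 0.1351 0.0742] yaw 1.8 tilt [-0.012 -0.002] w 0.033182845582995314 F [ 1.4  1.1 -2.5] t 7.75
tool mm [ 18.2 -28.4  29. ]
```

Emit:
{"fn": "carry_out", "kwargs": {
  "series": [
    [[9, -14, 0], 0.8],
    [[8, -13, 8], 0],
    [[1, -1, 12], 0],
    [[0, 0, 6], 0],
    [[0, 0, 0], 0]
  ]
}}

```text
clock: 8.17
position: [0.5956, 0.1765, 0.0443]
ee_rot: [-0.001, 1.0, 0.02, -0.009]
contact_force: [-0.7, 0.1, -3.7]
width: 0.0336
```

```bash
python3 -c "
from h import *
rel([.60,.164,.045])
d=grab('scene','s4');im=d['frame'][140:290,340:540];cv2.imwrite('pics/c5.png',cv2.resize(im,None,fx=4,fy=4,interpolation=2))"
```

```text
pos [0.5956 0.1765 0.0443] yaw 2.3 tilt [-0.017  0.002] w 0.03356509360356037 F [-0.7  0.1 -3.7] t 8.1667
tool mm [ 3.9 12.7 -0.8]
```

View pics/c5.png

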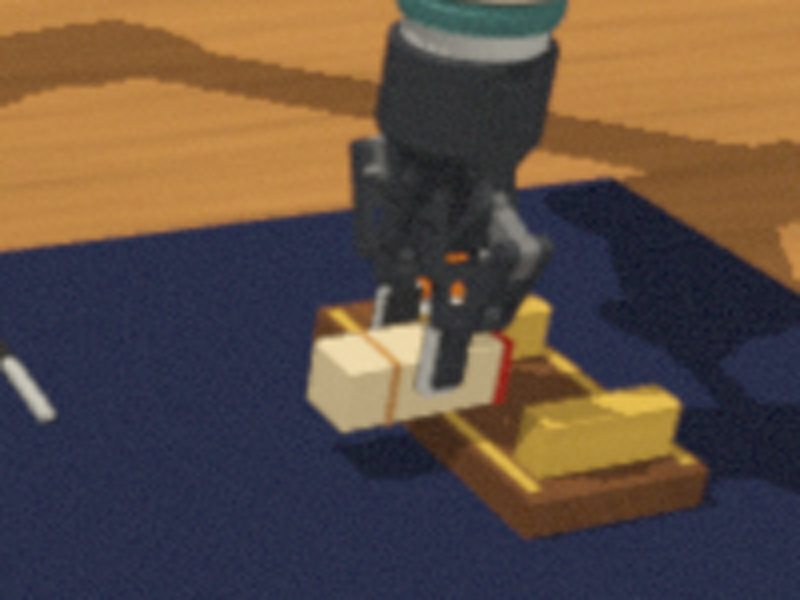

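The view shows the stone horizontal, with its red end (505,370) over the vise's near rail and the fingers at (440,370). I'll back off 12 mm and then press down on the base edge.

Emit:
{"fn": "carry_out", "kwargs": {
  "series": [
    [[1, 6, 0], 0],
    [[1, 5, 0], 0],
    [[1, 1, 0], 0],
    [[0, 0, 4], 0],
    [[0, 0, 4], 0],
    [[0, 0, 4], 0],
    [[0, 0, 4], 0]
  ]
}}

```text
clock: 8.8
position: [0.5999, 0.1551, 0.0316]
ee_rot: [0.001, 1.0, 0.018, -0.007]
contact_force: [-3.8, -6.0, 8.0]
width: 0.034
```

Emit:
{"fn": "carry_out", "kwargs": {
  "series": [
    [[0, 0, 4], 0],
    [[0, 0, 4], 0],
    [[0, 0, 4], 0]
  ]
}}

```text
clock: 9.05
position: [0.6, 0.1521, 0.0253]
ee_rot: [0.003, 1.0, 0.018, -0.007]
contact_force: [-11.2, 0.9, 35.4]
width: 0.0337
```

```bash
cat > look.py <<'E'
from h import *
import sys
def look(f,x0,x1,y0,y1):
    d=grab('scene',f);hsv=cv2.cvtColor(d['frame'],cv2.COLOR_BGR2HSV).astype(int);H,S,V=hsv[...,0],hsv[...,1],hsv[...,2]
    cv2.imwrite('pics/%sc.png'%f,cv2.resize(d['frame'][140:290,340:540],None,fx=4,fy=4,interpolation=2))
    red=((H<6)|(H>174))&(S>150)&(V>90)
    m=(((H<35)&(V>110)&(S<130)&(S>20)|red)*255).astype(np.uint8);q=0*m;q[y0:y1,x0:x1]=m[y0:y1,x0:x1]
    for c in cv2.findContours(q,0,1)[0]:
        if cv2.contourArea(c)>50:print(cv2.approxPolyDP(c,2,True)[:,0].tolist())
    yy,xx=np.nonzero(red[y0:y1,x0:x1]);print('red',xx.mean()+x0,yy.mean()+y0,len(xx))
E
python3 -c "
from look import *
rel([.60,.164,.025]);look('s5',400,500,200,260)"
```

```text
pos [0.6    0.1521 0.0253] yaw 2.1 tilt [-0.013 -0.006] w 0.033715396599400524 F [-11.2   0.9  35.4] t 9.05
tool mm [  0.5 -11.9   0.3]
[[456, 232], [454, 236], [446, 236], [444, 246], [440, 249], [432, 247], [435, 244], [434, 238], [437, 238], [434, 236], [437, 235], [435, 229], [423, 232], [407, 241], [409, 254], [414, 259], [427, 258], [424, 241], [428, 244], [429, 256], [450, 248], [455, 240], [457, 244]]
red 456.0 238.27586206896552 29
```

View pics/s5c.png

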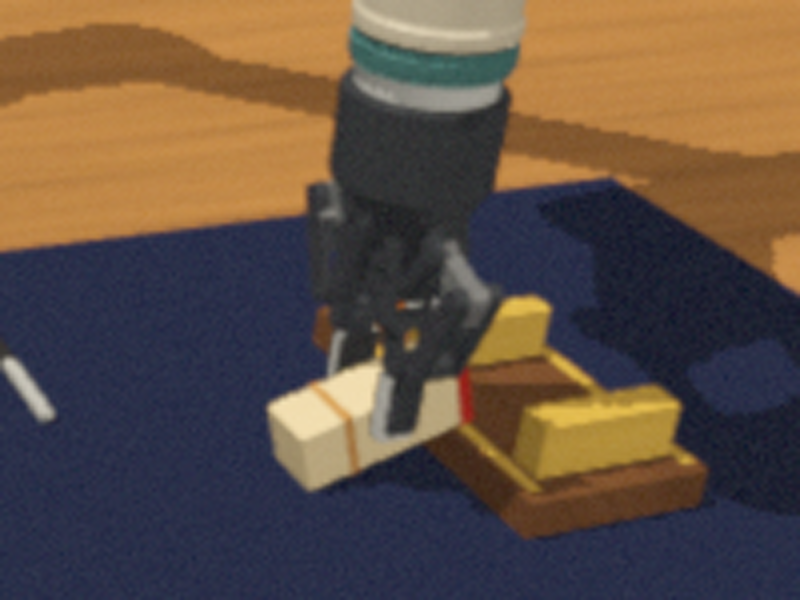

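The stone is now tilted about 14°: plain corner near the desk at (310,490), red end on the rail at (468,400). I'll now roll it up in an arc with a slight downward bias.

Emit:
{"fn": "carry_out", "kwargs": {
  "series": [
    [[0, 5, -4], 0],
    [[0, 5, -5], 0],
    [[0, 6, -4], 0],
    [[0, 6, -4], 0],
    [[0, 7, -2.5], 0],
    [[0, 0, 0], 0]
  ]
}}

```text
clock: 9.6
position: [0.6017, 0.1206, 0.0474]
ee_rot: [0.003, 1.0, 0.019, -0.005]
contact_force: [-0.5, -0.1, -2.6]
width: 0.0336
```

```bash
python3 -c "
from look import *
rel([.60,.164,.025]);look('s6',380,500,190,270)"
```

```text
pos [0.6017 0.1206 0.0474] yaw 2.12 tilt [-0.011 -0.006] w 0.03362768345201432 F [-0.5 -0.1 -2.6] t 9.6
tool mm [  0.1 -43.6  22.1]
[[443, 224], [433, 228], [432, 239], [427, 242], [422, 242], [420, 238], [424, 229], [421, 222], [407, 227], [415, 237], [416, 251], [412, 237], [404, 228], [393, 234], [396, 247], [405, 255], [442, 239], [443, 233], [445, 237]]
red 443.68 231.52 25
```

View pics/s6c.png

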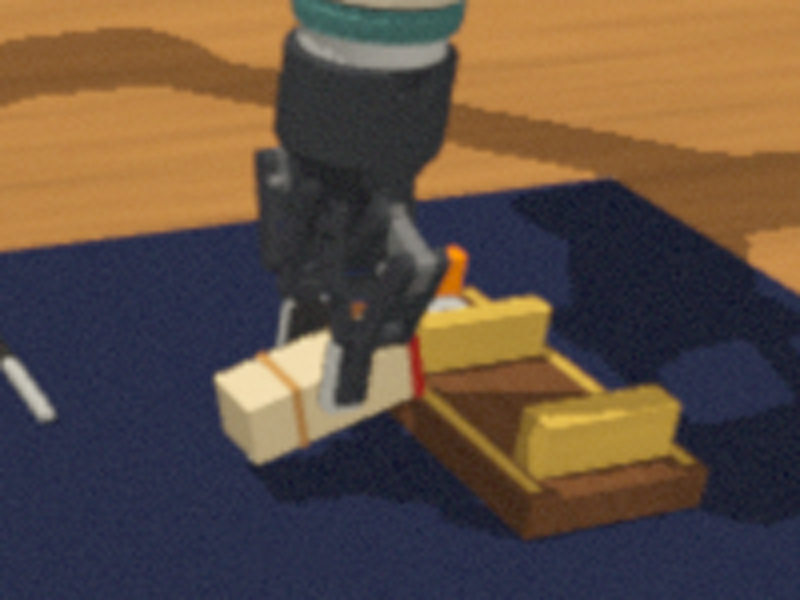

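Pressing the plain corner down would only flatten the stone, so the tilt has to come from a fulcrum under the red side. The better fulcrum is the −y end of the fixed jaw's top, 52 mm high and 20 mm thick, which the fingers can straddle. First I'll set the stone flat and regrip about 7 mm nearer the middle.

Emit:
{"fn": "carry_out", "kwargs": {
  "series": [
    [[0, 0, 10], 0],
    [[0, 0, 10], 0],
    [[0, 0, 7], 0],
    [[0, 0, 5], 0],
    [[0, 0, 3], 0]
  ]
}}

```text
clock: 10.07
position: [0.6031, 0.1277, 0.0119]
ee_rot: [-0.003, 1.0, 0.016, -0.003]
contact_force: [-2.6, 3.3, 6.2]
width: 0.0335
```

Emit:
{"fn": "carry_out", "kwargs": {
  "series": [
    [[0, 0, 0], 0],
    [[0, 0, 0], 0],
    [[0, 0, 0], 0],
    [[0, 4, 0], 0],
    [[0, 3, 0], 0],
    [[0, 0, 0], 0]
  ],
  "fingers": 60
}}

```text
clock: 10.57
position: [0.6023, 0.1209, 0.0087]
ee_rot: [-0.003, 1.0, 0.017, -0.005]
contact_force: [-1.2, -0.5, 0.1]
width: 0.0595
```

```bash
python3 -c "
from look import *
rel([.60,.11,.0145]);look('s7',380,500,190,290)"
```

```text
pos [0.6023 0.1209 0.0087] yaw 1.96 tilt [-0.009  0.005] w 0.05946576311670566 F [-1.2 -0.5  0.1] t 10.5667
tool mm [-2.7 10.8 -5.9]
[[446, 242], [443, 246], [435, 248], [433, 259], [441, 258], [442, 255], [444, 258]]
[[421, 238], [397, 243], [395, 256], [403, 265], [414, 263], [417, 248], [416, 263], [423, 261], [422, 252], [425, 250]]
red 444.81632653061223 249.30612244897958 49
```

```bash
python3 -c "
from h import *
d=load('s7');print(px2w(d,[[403.5,265.5],[445,258.5],[394.5,256]],0).round(4).tolist())
print(px2w(d,[[422,237],[397,242.5],[446,241.5]],.034).round(4).tolist())"
```

```text
[[0.6207, 0.0835, 0.0], [0.6208, 0.1741, 0.0], [0.5846, 0.0814, 0.0]]
[[0.5833, 0.1386, 0.034], [0.5892, 0.0811, 0.034], [0.6122, 0.1757, 0.034]]
```

Emit:
{"fn": "carry_out", "kwargs": {
  "series": [
    [[0, -5, -4], 0],
    [[0, -3.5, -2], 0],
    [[0, 0, 0], 0]
  ]
}}

```text
clock: 10.87
position: [0.6022, 0.1295, 0.0154]
ee_rot: [-0.003, 1.0, 0.016, -0.005]
contact_force: [0.2, -0.1, -0.1]
width: 0.0599
```

Emit:
{"fn": "carry_out", "kwargs": {
  "series": [
    [[0, 0, 0], 0],
    [[0, 0, 0], 0],
    [[0, 0, 0], 0],
    [[0, 0, 0], 0],
    [[0, 0, 0], 0],
    [[0, 0, 0], 0]
  ],
  "fingers": 30
}}

```text
clock: 11.37
position: [0.6028, 0.1302, 0.0162]
ee_rot: [-0.003, 1.0, 0.017, -0.004]
contact_force: [-0.7, -0.3, 1.0]
width: 0.0336
```

Emit:
{"fn": "carry_out", "kwargs": {
  "series": [
    [[6, 0, -20], 0.7],
    [[12, 0, -20], 0],
    [[12, 0, -20], 0],
    [[12, 0, -10], 0],
    [[8, 0, 0], 0],
    [[0, 0, 0], 0]
  ]
}}

```text
clock: 11.87
position: [0.649, 0.1304, 0.0822]
ee_rot: [-0.002, 1.0, 0.01, -0.011]
contact_force: [-0.1, 0.1, -1.9]
width: 0.0335
```

```bash
python3 -c "
from look import *
rel([.656,.19,.08])"
```

```text
pos [0.649  0.1304 0.0822] yaw 1.17 tilt [-0.023  0.004] w 0.033521211970967836 F [-0.1  0.1 -1.9] t 11.8667
tool mm [  8.3 -59.5   2.4]
```

Emit:
{"fn": "carry_out", "kwargs": {
  "series": [
    [[4, -15, 0], 0],
    [[3, -15, 0], 0],
    [[0, -10, 2], 0],
    [[0, -5, 1], 0],
    [[0, 0, 0], 0],
    [[0, 0, 0], 0]
  ]
}}

```text
clock: 12.37
position: [0.6489, 0.1806, 0.0723]
ee_rot: [-0.002, 1.0, 0.011, -0.019]
contact_force: [0.3, -0.2, -2.5]
width: 0.0335
```

```bash
python3 -c "
from look import *
rel([.656,.1805,.068])"
```

```text
pos [0.6489 0.1806 0.0723] yaw 1.24 tilt [-0.037  0.003] w 0.03350541004607566 F [ 0.3 -0.2 -2.5] t 12.3667
tool mm [7.2 0.3 4. ]
```

Emit:
{"fn": "carry_out", "kwargs": {
  "series": [
    [[6, 0, 0], 0],
    [[3, 0, 0], 0],
    [[0, 0, 0], 0]
  ]
}}

```text
clock: 12.62
position: [0.6574, 0.1808, 0.0712]
ee_rot: [-0.001, 1.0, 0.011, -0.02]
contact_force: [0.0, -0.3, -2.3]
width: 0.0334
```

```bash
python3 -c "
from look import *
rel([.656,.1805,.068]);print(manip.get_state()['qpos'])"
```

```text
pos [0.6574 0.1808 0.0712] yaw 1.31 tilt [-0.039  0.002] w 0.03342291610451682 F [ 0.  -0.3 -2.3] t 12.6167
tool mm [-1.3  0.3  3.2]
[0.16198676 0.56370099 1.44616209 0.00897961 1.17007772 0.13555044]
```

Now I'll press down along the fulcrum path.

Emit:
{"fn": "carry_out", "kwargs": {
  "series": [
    [[0, 1, 4], 0],
    [[0, 2, 5], 0],
    [[0, 2, 4], 0],
    [[0, 0, 4], 0],
    [[0, -1, 4], 0],
    [[0, -1, 3], 0]
  ]
}}

```text
clock: 13.12
position: [0.6584, 0.1715, 0.057]
ee_rot: [0.001, 1.0, 0.011, -0.017]
contact_force: [-3.2, -1.7, 8.2]
width: 0.0336
```

```bash
python3 -c "
from look import *
rel([.656,.1778,.0525]);look('s8',380,530,190,290)"
```

```text
pos [0.6584 0.1715 0.057 ] yaw 1.22 tilt [-0.033 -0.003] w 0.033620514715232655 F [-3.2 -1.7  8.2] t 13.1167
tool mm [-2.1 -6.4  4.6]
[[443, 236], [435, 239], [433, 245], [435, 254], [446, 263], [455, 259], [453, 245]]
[[450, 221], [446, 235], [456, 245], [458, 257], [484, 245], [485, 239], [487, 243], [487, 234], [478, 234], [471, 248], [462, 249], [460, 246], [465, 232], [464, 226], [451, 232]]
red 485.9047619047619 237.95238095238096 21
```

View pics/s8c.png

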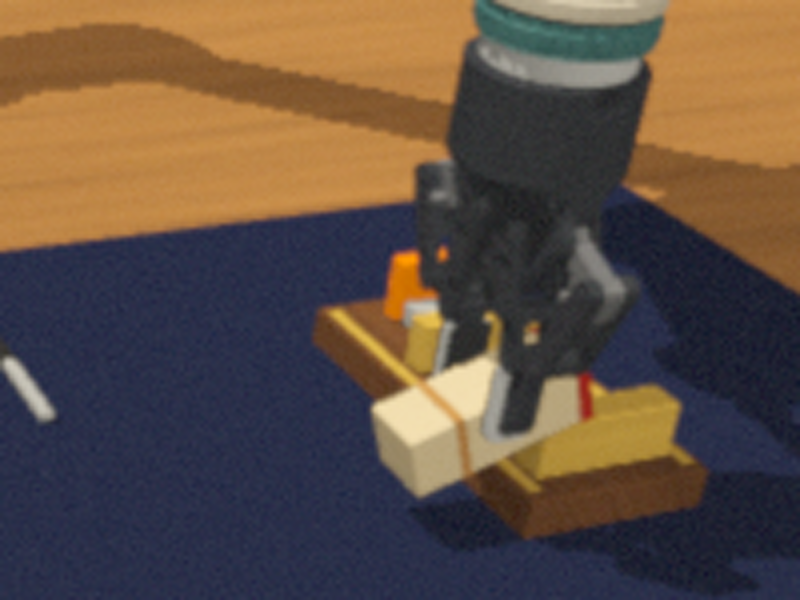

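It works: the stone is tilted about 18° over the end of the fixed jaw (red end (585,395), plain corner (420,495), still in the air). I'll keep going down and forward.

Emit:
{"fn": "carry_out", "kwargs": {
  "series": [
    [[0, -2, 3], 0],
    [[0, -3, 4], 0],
    [[0, -3, 3], 0],
    [[0, -3, 3], 0],
    [[0, -3, 3], 0],
    [[0, -2, 3], 0]
  ]
}}

```text
clock: 13.67
position: [0.6583, 0.17, 0.0531]
ee_rot: [0.013, 1.0, 0.011, -0.014]
contact_force: [-3.7, -3.5, 9.4]
width: 0.0336
```

```bash
python3 -c "
from look import *
rel([.656,.1811,.050]);look('s9',380,530,190,290)"
```

```text
pos [0.6583 0.17   0.0531] yaw 1.22 tilt [-0.027 -0.026] w 0.03361455634234884 F [-3.7 -3.5  9.4] t 13.6667
tool mm [ -2.  -11.3   2.9]
[[485, 235], [475, 237], [473, 247], [462, 251], [460, 245], [464, 239], [463, 228], [449, 234], [450, 222], [445, 238], [453, 246], [443, 239], [432, 246], [436, 257], [446, 266], [456, 261], [453, 246], [458, 259], [486, 242]]
red 485.05882352941177 238.47058823529412 17
```

Emit:
{"fn": "carry_out", "kwargs": {
  "series": [
    [[0, -3, 8], 0],
    [[0, -3, 8], 0],
    [[0, -3, 8], 0]
  ]
}}

```text
clock: 13.97
position: [0.6581, 0.1678, 0.0382]
ee_rot: [0.02, 1.0, 0.012, -0.012]
contact_force: [-4.6, -6.5, 15.5]
width: 0.0336
```

```bash
python3 -c "
from look import *
rel([.656,.1811,.050]);look('s10',380,530,190,290)"
```

```text
pos [0.6581 0.1678 0.0382] yaw 1.3 tilt [-0.023 -0.04 ] w 0.03356623593118236 F [-4.6 -6.5 15.5] t 13.9667
tool mm [ -2.1 -12.8 -12.3]
[[440, 248], [432, 258], [451, 274], [458, 265]]
[[447, 229], [443, 248], [461, 264], [482, 244], [473, 244], [468, 257], [458, 257], [458, 252], [461, 252], [461, 229], [459, 227], [460, 230], [446, 242]]
red 484.5 240.5 2
```

Emit:
{"fn": "carry_out", "kwargs": {
  "series": [
    [[0, -8, -4], 0],
    [[0, -8, -4], 0],
    [[0, -8, -2], 0]
  ]
}}

```text
clock: 14.27
position: [0.6583, 0.1776, 0.0487]
ee_rot: [0.031, 0.999, 0.012, -0.012]
contact_force: [0.1, -13.8, 0.5]
width: 0.0336
```

```bash
python3 -c "
from look import *
rel([.656,.1794,.048]);look('s11',380,530,190,290)"
```

```text
pos [0.6583 0.1776 0.0487] yaw 1.28 tilt [-0.023 -0.062] w 0.03360141362392056 F [  0.1 -13.8   0.5] t 14.2667
tool mm [-2.3 -1.9  0.7]
[[445, 243], [437, 252], [455, 269], [464, 261]]
[[453, 224], [449, 242], [465, 258], [492, 236], [479, 238], [474, 251], [464, 252], [466, 238], [469, 237], [468, 223], [464, 223], [465, 225], [454, 235], [451, 232], [456, 224]]
red 491.2 235.6 5
```

View pics/s11c.png

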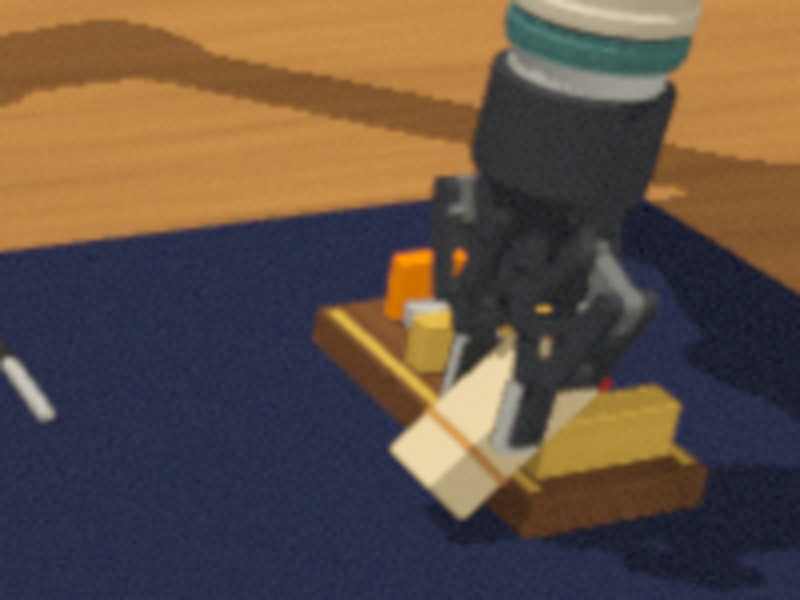

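The stone is at about 47°: plain edge (465,515) just above the desk, red corner at (605,385). I'll push further forward.

Emit:
{"fn": "carry_out", "kwargs": {
  "series": [
    [[0, -10, -2], 0],
    [[0, -10, -1], 0],
    [[0, -10, -1], 0]
  ]
}}

```text
clock: 14.57
position: [0.6586, 0.1819, 0.0536]
ee_rot: [0.053, 0.998, 0.014, -0.013]
contact_force: [0.3, -19.1, 1.8]
width: 0.0339
```

```bash
python3 -c "
from look import *
rel([.656,.1794,.048]);look('s12',380,530,190,290)"
```

```text
pos [0.6586 0.1819 0.0536] yaw 1.49 tilt [-0.024 -0.107] w 0.033922512544033175 F [  0.3 -19.1   1.8] t 14.5667
tool mm [-2.5  1.8  5.9]
[[447, 241], [440, 249], [458, 266], [466, 258], [455, 245]]
[[494, 233], [492, 236], [483, 235], [479, 247]]
[[457, 220], [451, 239], [469, 256], [477, 249], [466, 248], [472, 220], [455, 233], [455, 227], [458, 225], [456, 223], [459, 222]]
red 493.5 234.0 4
```

Emit:
{"fn": "carry_out", "kwargs": {
  "series": [
    [[0, 4, 5], 0],
    [[0, 5, 6], 0],
    [[0, 7, 6], 0],
    [[0, 8, 6], 0],
    [[0, 8, 6], 0]
  ]
}}

```text
clock: 15.03
position: [0.6606, 0.1546, 0.0362]
ee_rot: [0.043, 0.999, 0.009, -0.009]
contact_force: [-15.4, 23.0, 39.3]
width: 0.0335
```

```bash
python3 -c "
from look import *
rel([.656,.1794,.048]);look('s13',360,530,190,290)"
```

```text
pos [0.6606 0.1546 0.0362] yaw 0.99 tilt [-0.018 -0.086] w 0.03350751050942481 F [-15.4  23.   39.3] t 15.0333
tool mm [ -4.4 -23.8 -13.8]
[[477, 245], [468, 246], [464, 258]]
[[457, 232], [443, 243], [441, 240], [440, 245], [426, 259], [443, 276], [453, 269], [435, 250], [437, 249], [455, 267], [462, 260], [452, 259], [452, 255], [455, 255], [454, 249], [457, 248]]
red 479.5 243.5 2
```

```bash
cat >> h.py <<'E'
def pxX(f,uv,x):
    d=load(f);R=cv2.Rodrigues(np.asarray(d['rvec'],float))[0];c=-R.T@np.asarray(d['tvec'],float).ravel()
    r=np.c_[np.asarray(uv,float),np.ones(len(uv))]@np.linalg.inv(d['K']).T@R
    p=(c+r*((x-c[0])/r[:,0])[:,None])[:,1:]; e=np.diff(p,axis=0); print(f,(p*1000).round(1).tolist(),np.degrees(np.arctan2(e[:,1],e[:,0])).round(1))
E
python3 -c "
from h import *
pxX('s12',[[458.5,266.5],[469,256.5],[494,235]],.676)
pxX('s13',[[443.5,276.5],[463,259.5],[478,245.5]],.677)"
```

```text
s12 [[166.7, 17.8], [185.3, 36.5], [230.1, 75.2]] [45.1 40.8]
s13 [[137.3, 1.7], [172.7, 32.8], [199.1, 58.5]] [41.3 44.2]
```

θ is about 43° and the corner slides on the desk (friction about 0.58), which is just short of enough. The inner side of the vise's −y rail can serve as a toe stop for the plain corner. I'll lift the stone and bring it over the base between the jaws.

Emit:
{"fn": "carry_out", "kwargs": {
  "series": [
    [[0, 0, -15], 0],
    [[0, 0, -20], 0],
    [[0, 0, -20], 0],
    [[-12, -10, -8], 0],
    [[-20, -20, 0], 0],
    [[-16, -20, 0], 0],
    [[-8, -14, 0], 0],
    [[0, -6, 0], 0],
    [[0, 0, 0], 0]
  ]
}}

```text
clock: 15.83
position: [0.5965, 0.2325, 0.0938]
ee_rot: [0.038, 0.999, 0.006, -0.012]
contact_force: [-0.4, -0.6, -2.4]
width: 0.0337
```

```bash
python3 -c "
from look import *
rel([.604,.225,.080]);look('s14',360,560,150,290)"
```

```text
pos [0.5965 0.2325 0.0938] yaw 0.69 tilt [-0.023 -0.077] w 0.03373869129236978 F [-0.4 -0.6 -2.4] t 15.8333
tool mm [ 7.7  6.5 14.2]
[[502, 195], [490, 196], [486, 209], [475, 211], [480, 183], [476, 186], [475, 184], [476, 187], [464, 196], [448, 215], [442, 215], [440, 220], [454, 217], [467, 228], [473, 222], [476, 223], [476, 220]]
red 499.3636363636364 194.36363636363637 11
```

```bash
python3 -c "
from h import *
pxX('s14',[[467,228.5],[475,220.5],[503,195.5]],.6135)"
```

```text
s14 [[217.5, 57.5], [232.3, 73.1], [284.8, 120.0]] [46.5 41.8]
```

View pics/s14c.png

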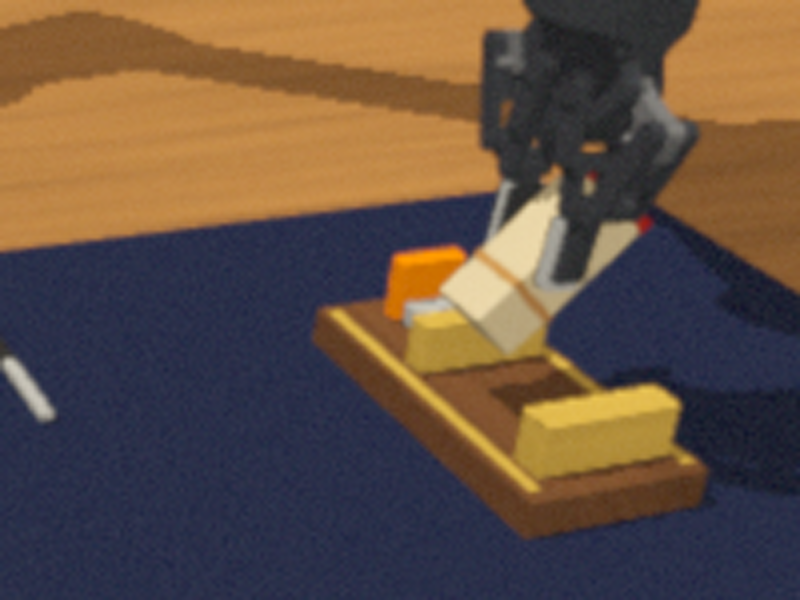

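The stone is at about 43°, over the base between the jaws, with its corner at (510,355) in the crop and clear of both jaws. I'll lower the corner just inside the near rail and drag toward −y against it.

Emit:
{"fn": "carry_out", "kwargs": {
  "series": [
    [[4, 6, 12], 0],
    [[3, 5, 12], 0],
    [[0, 0, 7], 0],
    [[0, 0, 3], 0],
    [[0, 3, 2], 0],
    [[0, 5, 2], 0]
  ]
}}

```text
clock: 16.38
position: [0.6067, 0.2119, 0.059]
ee_rot: [0.032, 0.999, 0.003, -0.01]
contact_force: [-1.3, 2.7, 7.8]
width: 0.0332
```

```bash
python3 -c "
from look import *
rel([.604,.225,.067]);look('s15',360,560,150,290)"
```

```text
pos [0.6067 0.2119 0.059 ] yaw 0.25 tilt [-0.02  -0.065] w 0.03323487120518832 F [-1.3  2.7  7.8] t 16.3833
tool mm [ -2.8 -12.6  -8.7]
[[449, 223], [441, 232], [459, 247], [466, 240]]
[[440, 220], [451, 217], [451, 222], [469, 237], [492, 214], [481, 216], [474, 231], [467, 231], [464, 228], [466, 225], [468, 227], [466, 224], [469, 219], [469, 204], [456, 216], [453, 215], [456, 204], [454, 212], [442, 215]]
red 490.875 214.875 8
```

Emit:
{"fn": "carry_out", "kwargs": {
  "series": [
    [[0, 7, 3], 0],
    [[0, 8, 1], 0],
    [[0, 9, 0], 0]
  ]
}}

```text
clock: 16.68
position: [0.6101, 0.1865, 0.0594]
ee_rot: [0.031, 0.999, 0.002, -0.007]
contact_force: [0.0, -0.6, -2.5]
width: 0.0336
```

```bash
python3 -c "
from look import *
pxX('s15',[[459.5,247.5],[469,237.5],[492,214.5]],.6237)
rel([.604,.225,.067]);look('s16',360,560,150,290)"
```

```text
s15 [[200.9, 22.7], [218.4, 42.7], [260.4, 87.3]] [48.8 46.7]
pos [0.6101 0.1865 0.0594] yaw 0.2 tilt [-0.013 -0.063] w 0.03360982310547654 F [ 0.  -0.6 -2.5] t 16.6833
tool mm [ -6.1 -38.   -9.9]
[[480, 215], [478, 218], [469, 219], [466, 231], [457, 234], [454, 230], [457, 231], [455, 226], [458, 226], [458, 207], [446, 218], [443, 216], [446, 212], [445, 207], [440, 220], [441, 225], [430, 235], [448, 250], [455, 241], [440, 226], [459, 240], [481, 219]]
red 480.5 217.0 10
```

```bash
python3 -c "
from h import *
pxX('s16',[[448.5,250.5],[459,240.5],[481.5,219]],.627)"
```

```text
s16 [[174.4, 22.3], [194.1, 41.7], [235.6, 82.7]] [44.6 44.7]
```

The corner slid over the rail; θ is about 45°. New idea: a 45° lean on the end of the fixed jaw, with the plain corner on the desk, is statically stable (it needs μ > 0.25, and the desk measures about 0.58). So I'll lean it there, let go, and nudge the red edge upright with closed fingers.

Emit:
{"fn": "carry_out", "kwargs": {
  "series": [
    [[0, 0, -12], 0],
    [[8, 4, -12], 0],
    [[16, 6, 0], 0],
    [[14, 4, 0], 0],
    [[6, 2, 0], 0],
    [[2, 0, 0], 0],
    [[0, 0, 0], 0]
  ]
}}

```text
clock: 17.32
position: [0.6548, 0.1615, 0.0782]
ee_rot: [0.035, 0.999, -0.002, -0.013]
contact_force: [0.2, 0.2, -2.3]
width: 0.0337
```

```bash
python3 -c "
from look import *
rel([.656,.172,.0446]);look('s17',360,560,150,290)"
```

```text
pos [0.6548 0.1615 0.0782] yaw -0.25 tilt [-0.027 -0.069] w 0.03372925287950664 F [ 0.2  0.2 -2.3] t 17.3167
tool mm [  2.  -12.8  32.8]
[[440, 229], [432, 239], [451, 255], [458, 246]]
[[440, 220], [445, 219], [443, 228], [461, 245], [479, 228], [482, 230], [480, 227], [487, 222], [485, 220], [474, 223], [470, 235], [459, 239], [456, 235], [460, 227], [462, 210], [448, 221], [445, 217], [447, 214], [448, 217], [448, 209]]
red 485.6363636363636 221.45454545454544 11
```

```bash
python3 -c "
from h import *
pxX('s17',[[451.5,255.5],[461,245.5],[487.5,222]],.6718)"
```

```text
s17 [[150.1, 42.3], [166.3, 60.9], [212.8, 102.5]] [48.8 41.8]
```

Emit:
{"fn": "carry_out", "kwargs": {
  "series": [
    [[0, 0, 12], 0],
    [[0, 0, 12], 0],
    [[0, 0, 8], 0],
    [[0, 0, 4], 0],
    [[0, 0, 3], 0],
    [[0, 0, 0], 0]
  ]
}}

```text
clock: 17.87
position: [0.6499, 0.1599, 0.0372]
ee_rot: [0.035, 0.999, -0.001, -0.015]
contact_force: [-0.3, -0.5, -0.8]
width: 0.0335
```

```bash
python3 -c "
from look import *
rel([.656,.172,.0446]);look('s18',360,560,150,290)"
```

```text
pos [0.6499 0.1599 0.0372] yaw -0.15 tilt [-0.029 -0.07 ] w 0.033485863447689765 F [-0.3 -0.5 -0.8] t 17.8667
tool mm [  5.9 -11.5  -8.4]
[[453, 227], [454, 230], [443, 239], [440, 238], [444, 228], [442, 227], [439, 242], [427, 254], [433, 264], [443, 272], [453, 265], [435, 247], [436, 245], [455, 263], [477, 242], [467, 243], [462, 256], [452, 256], [456, 234]]
[[462, 150], [489, 156], [498, 155], [502, 150]]
red 478.6 239.2 5
```

```bash
python3 -c "
from h import *
pxX('s18',[[443.5,273],[455.5,263.5],[477.5,243]],.667)"
```

```text
s18 [[143.2, 1.8], [165.7, 19.0], [205.1, 57.1]] [37.4 44.1]
```

Emit:
{"fn": "carry_out", "kwargs": {
  "series": [
    [[3, -4, -1], 0],
    [[3, -4, 0], 0],
    [[1, -3, 0], 0],
    [[0, 0, 1], 0]
  ]
}}

```text
clock: 18.25
position: [0.6546, 0.1659, 0.0379]
ee_rot: [0.041, 0.999, 0.001, -0.018]
contact_force: [-0.1, -0.4, 1.6]
width: 0.0335
```

Emit:
{"fn": "carry_out", "kwargs": {
  "series": [
    [[0, 0, 0], 0],
    [[0, 0, 0], 0],
    [[0, 0, 0], 0]
  ],
  "fingers": 35.5
}}

```text
clock: 18.5
position: [0.6551, 0.1668, 0.0382]
ee_rot: [0.04, 0.999, 0.001, -0.017]
contact_force: [-1.0, -0.5, 0.6]
width: 0.0353
```

```bash
python3 -c "
from look import *
rel([.656,.172,.0446]);look('s19',360,560,170,290)"
```

```text
pos [0.6551 0.1668 0.0382] yaw 0.01 tilt [-0.035 -0.081] w 0.03532299028788298 F [-1.  -0.5  0.6] t 18.5
tool mm [ 0.7 -4.7 -6.9]
[[481, 243], [472, 244], [469, 254]]
[[458, 227], [459, 229], [447, 240], [447, 227], [442, 248], [439, 246], [430, 256], [447, 273], [456, 265], [443, 252], [444, 250], [459, 264], [465, 258], [456, 255], [462, 241], [461, 228]]
red nan nan 0look.py:10: RuntimeWarning: Mean of empty slice.
  yy,xx=np.nonzero(red[y0:y1,x0:x1]);print('red',xx.mean()+x0,yy.mean()+y0,len(xx))
  ret = ret.dtype.type(ret / rcount)
```

Emit:
{"fn": "carry_out", "kwargs": {
  "series": [
    [[0, 0, 0], 0],
    [[0, 0, 0], 0],
    [[0, 0, 0], 0],
    [[0, 0, -10], 0],
    [[0, 0, -25], 0],
    [[0, 0, -30], 0],
    [[0, 0, -35], 0],
    [[0, 0, -10], 0]
  ],
  "fingers": 70
}}

```text
clock: 19.22
position: [0.6578, 0.1773, 0.1493]
ee_rot: [0.04, 0.999, 0.001, -0.021]
contact_force: [1.5, -0.1, 0.8]
width: 0.07
```

```bash
python3 -c "
from look import *
rel([.656,.172,.0446]);look('s20',360,560,190,290)
pxX('s20',[[447.5,273.5],[482.5,243]],.672)"
```

```text
pos [0.6578 0.1773 0.1493] yaw 0.01 tilt [-0.041 -0.08 ] w 0.06998287652750636 F [ 1.5 -0.1  0.8] t 19.2167
tool mm [  2.5  -3.1 104.8]
[[466, 223], [430, 255], [447, 273], [456, 265], [440, 249], [441, 247], [458, 265], [483, 240]]
red 474.84057971014494 232.20289855072463 69
s20 [[148.5, 2.9], [212.1, 58.8]] [41.3]
```

```bash
python3 -c "
from h import *
pxX('s4',[[446,237.5],[455,236.5]],.616)
pxX('s14',[[474.5,211.5],[486,210]],.6175)
print('s14 tcp .0938; s4 tcp .0443')
rel([.656,.245,.11])"
```

```text
s4 [[171.4, 45.8], [191.5, 44.9]] [-2.6]
s14 [[223.7, 95.8], [249.4, 95.5]] [-0.6]
s14 tcp .0938; s4 tcp .0443
pos [0.6581 0.1773 0.1496] yaw 0.01 tilt [-0.04  -0.079] w 0.07000751816322755 F [-0.1 -0.2  0.5] t 19.2667
tool mm [ -0.5 -70.6  34.2]
```

The stone leans stably at about 42°, with its red lower edge at roughly y=0.213, z=0.062. I'll close the fingers, come down behind that edge above the jaw top, and push slowly toward −y.

Emit:
{"fn": "carry_out", "kwargs": {
  "series": [
    [[0, -20, 0], 0],
    [[0, -22, 0], 0],
    [[0, -16, 0], 0],
    [[0, 0, 0], 0],
    [[0, 0, 0], 0],
    [[0, 0, 0], 0]
  ],
  "fingers": 0
}}

```text
clock: 19.77
position: [0.6578, 0.2361, 0.1451]
ee_rot: [0.04, 0.999, 0.001, -0.019]
contact_force: [0.4, -1.3, -0.3]
width: 0.0001
```

```bash
python3 -c "
from look import *
rel([.656,.238,.057])"
```

```text
pos [0.6578 0.2361 0.1451] yaw -0.03 tilt [-0.038 -0.08 ] w 0.00012346581391810117 F [ 0.4 -1.3 -0.3] t 19.7667
tool mm [ 1.6 -8.9 87.6]
```

Emit:
{"fn": "carry_out", "kwargs": {
  "series": [
    [[1, -5, 20], 0],
    [[0, -3, 25], 0],
    [[0, -1, 20], 0],
    [[0, 0, 13], 0],
    [[0, 0, 6], 0],
    [[0, 0, 0], 0]
  ]
}}

```text
clock: 20.27
position: [0.6556, 0.2326, 0.0567]
ee_rot: [0.042, 0.999, -0.001, -0.02]
contact_force: [-0.6, 0.3, -1.0]
width: -0.0001
```

```bash
python3 -c "
from look import *
rel([.656,.238,.057]);look('s21',360,560,190,290)"
```

```text
pos [0.6556 0.2326 0.0567] yaw -0.21 tilt [-0.039 -0.084] w -7.205742824900886e-05 F [-0.6  0.3 -1. ] t 20.2667
tool mm [ 0.3 -5.4 -0.8]
[[493, 239], [485, 239], [481, 234], [485, 231], [481, 229], [479, 235], [466, 223], [430, 257], [448, 273], [456, 265], [440, 249], [441, 247], [459, 264], [483, 240]]
red 474.7076923076923 232.18461538461537 65
```

Emit:
{"fn": "carry_out", "kwargs": {
  "series": [
    [[0, 4, 0], 0],
    [[0, 4, 0], 0],
    [[0, 4, 0], 0],
    [[0, 4, 0], 0],
    [[0, 4, 0], 0],
    [[0, 4, 0], 0],
    [[0, 0, 0], 0]
  ]
}}

```text
clock: 20.9
position: [0.6595, 0.2068, 0.0656]
ee_rot: [0.04, 0.999, -0.002, -0.014]
contact_force: [0.0, -0.1, 1.4]
width: 0.0004
```

```bash
python3 -c "
from look import *
rel([.656,.190,.057]);look('s22',360,560,190,290)"
```

```text
pos [0.6595 0.2068 0.0656] yaw -0.26 tilt [-0.029 -0.081] w 0.0003582186437772145 F [ 0.  -0.1  1.4] t 20.9
tool mm [-3.2 16.1 10. ]
[[433, 250], [427, 260], [435, 269], [448, 273], [454, 265], [442, 259]]
[[477, 219], [475, 217], [471, 229], [455, 221], [434, 248], [444, 257], [456, 262], [473, 239], [484, 238], [478, 238], [475, 229], [472, 228], [476, 227], [473, 226]]
red 465.2946428571429 228.70535714285714 112
```

```bash
cat > top.py <<'E'
from h import *
def top(f):
    d=grab('top',f);hsv=cv2.cvtColor(d['frame'],cv2.COLOR_BGR2HSV).astype(int);H,S,V=hsv[...,0],hsv[...,1],hsv[...,2]
    red=((H<6)|(H>174))&(S>150)&(V>80)
    cream=(H<35)&(V>120)&(S<110)
    for n,m in(('red',red),('cream',cream)):
        q=np.zeros(m.shape,np.uint8);q[140:300,110:260]=m[140:300,110:260]*255
        for c in cv2.findContours(q,0,1)[0]:
            if cv2.contourArea(c)>30:
                r=cv2.minAreaRect(c);print(n,'rect',np.round(r[0],1),np.round(r[1],1),round(r[2],1),cv2.approxPolyDP(c,1.5,True)[:,0].tolist(),px2w(d,[r[0]],.1).round(3).tolist())
E
python3 -c "
from top import *
top('t22')
pxX('s22',[[448,273.5],[456,262.5],[475,238.5]],.672)"; cd pics; python3 - <<'E'
import cv2,numpy as np
a=cv2.imread('s22.png')[190:290,400:520];b=cv2.imread('t22.png')[150:250,140:260]
cv2.imwrite('m22.png',np.hstack([cv2.resize(x,(400,333),interpolation=2) for x in(a,b)]))
E
```

```text
red rect [179.2 188. ] [17.4 23.4] 6.0 [[189, 178], [172, 179], [170, 198], [187, 197]] [[0.65, 0.178, 0.1]]
cream rect [151.5 263.6] [20.4 22. ] 3.2 [[143, 253], [141, 274], [156, 273], [160, 275], [162, 254]] [[0.525, 0.214, 0.1]]
cream rect [138.4 201.5] [20.1 15.8] 23.6 [[132, 191], [134, 192], [137, 209], [142, 210], [142, 203], [145, 200], [150, 200], [150, 198], [137, 195], [136, 192]] [[0.627, 0.243, 0.1]]
cream rect [215.7 201.3] [16.9 26.7] 36.4 [[223, 190], [215, 188], [213, 207], [201, 207], [212, 209], [218, 206], [217, 208], [221, 208], [223, 204]] [[0.629, 0.117, 0.1]]
cream rect [196.1 193. ] [34.8 24.6] 15.9 [[176, 200], [197, 206], [206, 205], [203, 202], [211, 204], [213, 186], [190, 179], [189, 198]] [[0.642, 0.15, 0.1]]
cream rect [130.4 161.2] [ 7.2 35. ] 36.9 [[138, 145], [133, 161], [125, 169], [117, 173], [122, 172], [135, 161], [138, 154]] [[0.695, 0.261, 0.1]]
cream rect [121.  154.5] [29. 22.] 90.0 [[132, 140], [110, 140], [110, 169], [125, 159], [130, 151]] [[0.706, 0.277, 0.1]]
s22 [[149.6, 2.7], [162.6, 24.9], [193.4, 71.4]] [59.7 56.5]
```

Emit:
{"fn": "carry_out", "kwargs": {
  "series": [
    [[0, -3, 0], 0],
    [[-6, 0, 4], 0],
    [[-4, 2, 4], 0],
    [[0, 4, 0], 0],
    [[0, 4, 0], 0],
    [[0, 4, 0], 0],
    [[0, 0, 0], 0]
  ]
}}

```text
clock: 21.58
position: [0.6471, 0.1955, 0.0567]
ee_rot: [0.041, 0.999, -0.001, -0.015]
contact_force: [-0.7, -0.2, 0.2]
width: -0.0
```

```bash
python3 -c "
from look import *
from top import top
rel([.651,.190,.057]);look('s23',360,560,190,290);top('t23')" | grep -v 'cream rect \[1[0-5]'
```

```text
pos [0.6471 0.1955 0.0567] yaw -0.15 tilt [-0.031 -0.081] w -4.966761654393669e-05 F [-0.7 -0.2  0.2] t 21.5833
tool mm [3.9 5.5 0. ]
[[467, 220], [463, 225], [448, 222], [431, 250], [434, 252], [430, 252], [426, 260], [434, 271], [448, 273], [453, 264], [440, 261], [434, 252], [442, 259], [455, 262], [465, 243], [474, 240], [468, 239], [471, 231], [465, 223]]
red 459.74834437086093 227.9337748344371 151
red rect [187. 188.] [22. 20.] 90.0 [[197, 178], [178, 179], [177, 198], [195, 198]] [[0.65, 0.165, 0.1]]
cream rect [218.9 201.5] [14.5 24.9] 33.0 [[225, 191], [219, 188], [217, 207], [206, 208], [210, 209], [208, 208], [211, 207], [214, 209], [215, 207], [219, 208], [219, 206], [223, 208]] [[0.628, 0.112, 0.1]]
cream rect [202.2 194.1] [31.2 25.3] 21.8 [[183, 200], [197, 205], [215, 204], [216, 187], [198, 180], [197, 198]] [[0.64, 0.14, 0.1]]
```

Emit:
{"fn": "carry_out", "kwargs": {
  "series": [
    [[1, 4, 0], 0],
    [[1, 4, 0], 0],
    [[0, 3, 0], 0],
    [[0, 3, 0], 0],
    [[0, 0, 0], 0],
    [[0, 0, 0], 0]
  ]
}}

```text
clock: 22.18
position: [0.6502, 0.1803, 0.0581]
ee_rot: [0.04, 0.999, -0.001, -0.015]
contact_force: [-0.2, 0.6, 0.5]
width: 0.0001
```

```bash
python3 -c "
from look import *
from top import top
rel([.651,.190,.057]);look('s24',360,560,190,290);top('t24')" | grep -v 'cream rect \[1[0-5]'
```

```text
pos [0.6502 0.1803 0.0581] yaw -0.19 tilt [-0.03 -0.08] w 8.416425091550355e-05 F [-0.2  0.6  0.5] t 22.1833
tool mm [ 0.8 -9.7  0.3]
[[442, 223], [426, 226], [428, 230], [424, 268], [432, 276], [448, 272], [452, 232]]
red 438.79352226720647 229.77732793522267 247
red rect [203. 188.] [20. 22.] 90.0 [[193, 178], [192, 198], [212, 198], [214, 179]] [[0.651, 0.139, 0.1]]
cream rect [221.5 203.8] [13.8 24.8] 43.4 [[225, 190], [225, 206], [223, 208], [209, 209], [227, 208], [227, 192]] [[0.624, 0.107, 0.1]]
cream rect [185.6 191.2] [13.4  7.1] 66.8 [[181, 186], [186, 190], [182, 189], [183, 194], [189, 197], [185, 191], [189, 190], [184, 185]] [[0.645, 0.167, 0.1]]
cream rect [213.3 197.8] [21.2 27.6] 45.0 [[222, 187], [215, 181], [214, 199], [196, 200], [206, 205], [221, 205]] [[0.634, 0.121, 0.1]]
```

It has tipped upright: the red face is square in the top view at (203,188). I'll back off, rise, and measure the standing pose.

Emit:
{"fn": "carry_out", "kwargs": {
  "series": [
    [[0, -10, 0], 0],
    [[0, -10, -10], 0],
    [[0, 0, -35], 0],
    [[0, 0, -40], 0],
    [[0, 0, -40], 0],
    [[0, 0, 0], 0],
    [[0, 0, 0], 0]
  ],
  "fingers": 80
}}

```text
clock: 22.87
position: [0.6523, 0.2193, 0.1865]
ee_rot: [0.039, 0.999, 0.001, -0.017]
contact_force: [-0.3, -0.2, -0.6]
width: 0.0803
```

```bash
cat > st.py <<'E'
from h import *
def redtop(f,z):
    d=grab('top',f);hsv=cv2.cvtColor(d['frame'],cv2.COLOR_BGR2HSV).astype(int);H,S,V=hsv[...,0],hsv[...,1],hsv[...,2]
    red=((H<6)|(H>174))&(S>150)&(V>80);q=np.zeros(red.shape,np.uint8);q[140:300,110:260]=red[140:300,110:260]*255
    c=max(cv2.findContours(q,0,1)[0],key=cv2.contourArea);p=cv2.approxPolyDP(c,1.8,True)[:,0]
    w=px2w(d,c[:,0],z)[:,:2].astype(np.float32)*1000;r=cv2.minAreaRect(w);print('red poly',p.tolist(),'world rect mm',np.round(r[0],1),np.round(r[1],1),round(r[2],1))
E
python3 -c "
from st import *
rel([.651,.139,.085]);redtop('t25',.092)"
```

```text
pos [0.6523 0.2193 0.1865] yaw 0.02 tilt [-0.034 -0.078] w 0.08026471849085531 F [-0.3 -0.2 -0.6] t 22.8667
tool mm [  2.2  72.1 107.4]
red poly [[198, 178], [197, 198], [217, 199], [219, 179]] world rect mm [652.  133.3] [36.1 36.2] 89.4
```

Emit:
{"fn": "carry_out", "kwargs": {
  "series": [
    [[0, 20, 0], 0],
    [[0, 25, 0], 0],
    [[0, 20, 0], 0],
    [[0, 9, 0], 0],
    [[0, 0, 0], 0]
  ]
}}

```text
clock: 23.33
position: [0.6516, 0.1487, 0.1908]
ee_rot: [0.038, 0.999, 0.004, -0.017]
contact_force: [-0.1, 0.3, 0.6]
width: 0.0798
```

```bash
python3 -c "
from h import *
rel([.6525,.132,.060])"
```

```text
pos [0.6516 0.1487 0.1908] yaw 0.39 tilt [-0.034 -0.076] w 0.07983185035193198 F [-0.1  0.3  0.6] t 23.3333
tool mm [  5.3   6.8 131.6]
```

Emit:
{"fn": "carry_out", "kwargs": {
  "series": [
    [[3, 4, 15], 0],
    [[2, 2, 30], 0],
    [[0, 1, 30], 0],
    [[0, 0, 30], 0],
    [[0, 0, 17], 0],
    [[0, 0, 7], 0],
    [[0, 0, 0], 0]
  ]
}}

```text
clock: 23.92
position: [0.6524, 0.139, 0.0559]
ee_rot: [0.034, 0.999, 0.004, -0.017]
contact_force: [0.3, -0.4, -0.1]
width: 0.0801
```

```bash
python3 -c "
from st import *
rel([.6525,.132,.060]);redtop('t26',.092)"
```

```text
pos [0.6524 0.139  0.0559] yaw 0.4 tilt [-0.033 -0.069] w 0.08005743234414577 F [ 0.3 -0.4 -0.1] t 23.9167
tool mm [-0.1  7.3 -3.7]
red poly [[204, 178], [202, 182], [204, 198], [216, 199], [218, 179]] world rect mm [652.  130.1] [26.6 35.9] 89.2
```

Stone undisturbed. I'll correct y by +7 and grip.

Emit:
{"fn": "carry_out", "kwargs": {
  "series": [
    [[0, 4, -1], 0],
    [[0, 3, -1], 0],
    [[0, 0, 0], 0]
  ]
}}

```text
clock: 24.22
position: [0.6552, 0.1336, 0.0622]
ee_rot: [0.034, 0.999, 0.005, -0.014]
contact_force: [-0.5, 0.1, 0.1]
width: 0.0803
```

Emit:
{"fn": "carry_out", "kwargs": {
  "series": [
    [[0, 0, 0], 0],
    [[0, 0, 0], 0],
    [[0, 0, 0], 0],
    [[0, 0, 0], 0],
    [[0, 0, 0], 0],
    [[0, 0, 0], 0],
    [[0, 0, 0], 0],
    [[0, 0, 0], 0]
  ],
  "fingers": 30,
  "squeeze": 30
}}

```text
clock: 24.88
position: [0.6573, 0.1337, 0.0667]
ee_rot: [0.033, 0.999, 0.004, -0.01]
contact_force: [0.7, -0.4, 0.1]
width: 0.0337
```

Emit:
{"fn": "carry_out", "kwargs": {
  "series": [
    [[0, 0, -10], 0],
    [[0, 0, -15], 0],
    [[0, 0, -20], 0],
    [[0, 0, -20], 0],
    [[0, 0, 0], 0]
  ]
}}

```text
clock: 25.3
position: [0.6563, 0.1381, 0.1315]
ee_rot: [0.034, 0.999, 0.004, -0.015]
contact_force: [0.9, 0.5, -2.7]
width: 0.0331
```

```bash
python3 -c "
from look import *
rel([.619,.238,.1]);look('s27',360,560,150,300)"
```

```text
pos [0.6563 0.1381 0.1315] yaw 0.43 tilt [-0.029 -0.067] w 0.03311884185708952 F [ 0.9  0.5 -2.7] t 25.3
tool mm [ -35.6 -102.1   25.8]
[[441, 183], [433, 215], [433, 225], [436, 228], [432, 227], [430, 233], [431, 238], [439, 246], [455, 243], [457, 234], [442, 236], [436, 230], [441, 233], [457, 231], [462, 215], [450, 212], [455, 192], [442, 191]]
red 446.56962025316454 195.8987341772152 158
```

```bash
python3 -c "
from h import *
pxX('s24',[[448,272.5],[452.5,232]],.67)
pxX('s27',[[455.5,243],[457.5,232],[462.5,214.5]],.673)
pxX('s27',[[430,236],[433,215],[441,183]],.655)"
cd pics; python3 - <<'E'
import cv2,numpy as np
a=cv2.imread('s27.png')[150:270,390:510]
cv2.imwrite('m27.png',cv2.resize(a,(600,600),interpolation=2))
E
```

```text
s24 [[150.7, 3.5], [144.3, 91.4]] [94.2]
s27 [[152.7, 69.1], [152.5, 91.8], [155.9, 126.0]] [90.4 84.3]
s27 [[109.6, 80.4], [109.1, 122.6], [115.1, 182.0]] [90.7 84.3]
```

View pics/m27.png

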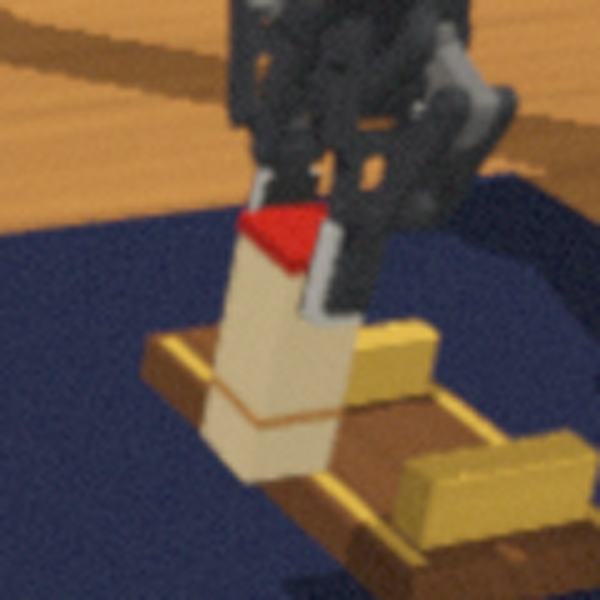

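The stone hangs essentially upright, red face up at (285,235), with the pads toward its +y half. I'll carry it over the gap between the jaws.

Emit:
{"fn": "carry_out", "kwargs": {
  "series": [
    [[-5, -12, -10], -0.7],
    [[-8, -20, -5], 0],
    [[-8, -20, -2], 0],
    [[-7, -20, 0], 0],
    [[-5, -16, 0], 0],
    [[-3, -10, 0], 0],
    [[0, -3, 0], 0],
    [[0, 0, 0], 0],
    [[0, 0, 0], 0]
  ]
}}

```text
clock: 26.1
position: [0.6091, 0.2454, 0.1342]
ee_rot: [0.034, 0.999, 0.012, -0.024]
contact_force: [0.8, -0.5, -3.0]
width: 0.0337
```

```bash
python3 -c "
from st import *
print(w2px(load('s27'),[[.674,.121,.065],[.674,.121,.157]]).round(1).tolist())
rel([.620,.2405,.095]);z=manip.get_state()['position'][2]-.0667+.092;print(z);redtop('t28',z)"
```

```text
[[439.8, 247.8], [447.8, 200.8]]
pos [0.6091 0.2454 0.1342] yaw 1.25 tilt [-0.047 -0.069] w 0.033656545652316294 F [ 0.8 -0.5 -3. ] t 26.1
tool mm [12.7  2.5 38.9]
0.15952033659975418
red poly [[110, 192], [110, 201], [115, 205], [115, 209], [130, 215], [133, 194]] world rect mm [609.8 244.3] [35.3 34.5] 0.7
```

Emit:
{"fn": "carry_out", "kwargs": {
  "series": [
    [[7, 1, 0], 0],
    [[5, 1, 6], 0],
    [[1, 0, 10], 0],
    [[0, 0, 10], 0],
    [[0, 0, 6], 0],
    [[0, 0, 0], 0]
  ]
}}

```text
clock: 26.65
position: [0.6242, 0.2363, 0.0979]
ee_rot: [0.035, 0.999, 0.009, -0.024]
contact_force: [0.1, 0.5, -2.6]
width: 0.0335
```

```bash
python3 -c "
from st import *
rel([.620,.2405,.0887]);z=manip.get_state()['position'][2]-.0667+.092;print(z);redtop('t29',z)"
```

```text
pos [0.6242 0.2363 0.0979] yaw 0.93 tilt [-0.047 -0.071] w 0.03353417814138603 F [ 0.1  0.5 -2.6] t 26.65
tool mm [-3.7 -4.9  9.1]
0.1231925853551378
red poly [[126, 189], [126, 194], [132, 200], [132, 204], [146, 210], [148, 190]] world rect mm [624.6 236.3] [34.1 35.4] 0.7
```

Emit:
{"fn": "carry_out", "kwargs": {
  "series": [
    [[-2, -4, 4], 0],
    [[-2, -1, 3], 0],
    [[0, 0, 2], 0],
    [[0, 0, 2], 0]
  ]
}}

```text
clock: 27.03
position: [0.6195, 0.2411, 0.0888]
ee_rot: [0.035, 0.999, 0.009, -0.023]
contact_force: [-2.8, -0.9, 13.9]
width: 0.0334
```

Emit:
{"fn": "carry_out", "kwargs": {
  "series": [
    [[0, 0, 1.5], 0],
    [[0, 0, 1.5], 0]
  ]
}}

```text
clock: 27.2
position: [0.6194, 0.2411, 0.0889]
ee_rot: [0.035, 0.999, 0.01, -0.022]
contact_force: [-0.9, -0.7, 3.8]
width: 0.0338
```

```bash
python3 -c "
from look import *
rel([.620,.2405,.0887]);look('s30',360,560,150,300)"
```

```text
pos [0.6194 0.2411 0.0889] yaw 1.0 tilt [-0.042 -0.071] w 0.03378453733387643 F [-0.9 -0.7  3.8] t 27.2
tool mm [0.6 0.6 0.2]
[[489, 198], [476, 196], [472, 200], [470, 213], [467, 214], [468, 230], [463, 236], [469, 245], [471, 241], [488, 238], [474, 238], [471, 233], [475, 236], [490, 234], [494, 219], [487, 219], [484, 216], [488, 204], [491, 203]]
red 481.3150684931507 202.22602739726028 146
```

Contact with the base at the expected height. I'll release gently, then rise.

Emit:
{"fn": "carry_out", "kwargs": {
  "series": [
    [[0, 0, 0], 0],
    [[0, 0, 0], 0],
    [[0, 0, 0], 0]
  ],
  "fingers": 36
}}

```text
clock: 27.5
position: [0.6198, 0.2417, 0.0895]
ee_rot: [0.035, 0.999, 0.01, -0.02]
contact_force: [-0.8, -0.7, 1.3]
width: 0.0355
```

Emit:
{"fn": "carry_out", "kwargs": {
  "series": [
    [[0, 0, 0], 0],
    [[0, 0, 0], 0],
    [[0, 0, 0], 0],
    [[0, 0, 0], 0],
    [[0, 0, -10], 0],
    [[0, 0, -20], 0],
    [[0, 0, -30], 0],
    [[0, 0, -30], 0],
    [[0, 0, 0], 0]
  ],
  "fingers": 75
}}

```text
clock: 28.25
position: [0.6235, 0.2482, 0.1814]
ee_rot: [0.035, 0.999, 0.009, -0.022]
contact_force: [-0.0, 0.6, 0.6]
width: 0.0752
```

```bash
python3 -c "
from st import *
from look import look
rel([.48,.239,.2]);redtop('t31',.114);look('s31',360,560,150,300)
pxX('s31',[[472,244],[476,205]],.637)
d=load('t31');hsv=cv2.cvtColor(d['frame'],cv2.COLOR_BGR2HSV).astype(int);H,S,V=hsv[...,0],hsv[...,1],hsv[...,2]
og=((H>8)&(H<=22)&(S>200)&(V>190)).astype(np.uint8);og[:270]=0;og[285:]=0;og[:,:130]=0;og[:,170:]=0
ys,xs=np.nonzero(og);print('tab px',xs.min(),xs.max(),ys.min(),ys.max())"
```

```text
pos [0.6235 0.2482 0.1814] yaw 1.0 tilt [-0.044 -0.07 ] w 0.07521875039906063 F [-0.   0.6  0.6] t 28.25
tool mm [-144.4    7.6  -11.5]
red poly [[125, 197], [123, 218], [146, 218], [147, 198]] world rect mm [613.5 241.6] [34.3 37.1] 0.5
[[486, 197], [470, 199], [465, 226], [467, 230], [463, 235], [463, 240], [468, 245], [471, 241], [489, 236], [495, 208], [490, 207], [496, 204]]
red 482.8262910798122 202.26760563380282 213
s31 [[217.8, 35.6], [208.5, 120.6]] [96.3]
tab px 133 163 274 282
```

The stone is standing released at about (0.614, 0.2415), square to within 0.5°. Now to the back of the tab.

Emit:
{"fn": "carry_out", "kwargs": {
  "series": [
    [[-20, 2, 0], 0],
    [[-30, 2, 0], 0],
    [[-30, 2, 0], 0],
    [[-30, 2, 0], 0],
    [[-25, 2, 0], 0],
    [[-18, 0, 0], 0],
    [[-8, 0, 0], 0],
    [[0, 0, 0], 0]
  ],
  "fingers": 0
}}

```text
clock: 29.02
position: [0.4487, 0.2309, 0.1769]
ee_rot: [0.039, 0.999, 0.009, -0.034]
contact_force: [0.2, -0.2, 0.3]
width: -0.0002
```

```bash
python3 -c "
from h import *
rel([.465,.238,.040])"
```

```text
pos [0.4487 0.2309 0.1769] yaw 0.85 tilt [-0.067 -0.078] w -0.0002082878481193383 F [ 0.2 -0.2  0.3] t 29.0167
tool mm [ 25.6 -17.3 134.5]
```

Emit:
{"fn": "carry_out", "kwargs": {
  "series": [
    [[8, -8, 20], 0],
    [[8, -6, 35], 0],
    [[6, -3, 35], 0],
    [[1, 0, 25], 0],
    [[0, 0, 15], 0],
    [[0, 0, 4], 0],
    [[0, 0, 0], 0]
  ]
}}

```text
clock: 29.6
position: [0.4732, 0.2397, 0.0342]
ee_rot: [0.037, 0.999, 0.009, -0.028]
contact_force: [0.4, 0.7, -1.1]
width: -0.0
```

```bash
python3 -c "
from h import *
rel([.52,.238,.040])"
```

```text
pos [0.4732 0.2397 0.0342] yaw 0.87 tilt [-0.056 -0.075] w -2.882808045003918e-05 F [ 0.4  0.7 -1.1] t 29.6
tool mm [46.4  3.  -8.2]
```

Emit:
{"fn": "carry_out", "kwargs": {
  "series": [
    [[6, 0, -1], 0],
    [[6, 0, -1], 0],
    [[6, 0, -1], 0],
    [[6, 0, -1], 0],
    [[6, 0, -1], 0],
    [[6, 0, -1], 0]
  ]
}}

```text
clock: 30.1
position: [0.5099, 0.2404, 0.0397]
ee_rot: [0.038, 0.999, 0.008, -0.032]
contact_force: [-3.4, -0.8, -2.7]
width: 0.0
```

```bash
cat >> st.py <<'E'
def tab(f):
    d=load(f);hsv=cv2.cvtColor(d['frame'],cv2.COLOR_BGR2HSV).astype(int);H,S,V=hsv[...,0],hsv[...,1],hsv[...,2]
    br=(H>20)&(H<33)&(S>170)&(V>130);col=br[195:300,140:165].mean(1);r=np.nonzero(col>.6)[0]+195;print('brass rows',r.tolist())
E
python3 -c "
from st import *
rel([.531,.238,.040]);redtop('t32',.114);tab('t31');tab('t32')"
```

```text
pos [0.5099 0.2404 0.0397] yaw 0.8 tilt [-0.063 -0.076] w 2.4296956144746114e-05 F [-3.4 -0.8 -2.7] t 30.1
tool mm [21.   2.8 -1.4]
red poly [[125, 197], [123, 218], [146, 218], [147, 198]] world rect mm [613.5 241.6] [34.3 37.1] 0.5
brass rows [195, 244, 245, 246, 247, 248, 249, 250, 251, 275, 276, 277, 278, 279, 280, 281]
brass rows [195, 229, 230, 231, 232, 233, 234, 235, 236]
```

The jaw is sliding (3.4 N on the tool) and the stone is undisturbed. I'll continue slowly until it presses.

Emit:
{"fn": "carry_out", "kwargs": {
  "series": [
    [[5, 0, -0.5], 0],
    [[5, 0, -0.5], 0],
    [[4, 0, -0.5], 0],
    [[4, 0, -0.5], 0],
    [[4, 0, -0.5], 0],
    [[4, 0, -0.5], 0]
  ]
}}

```text
clock: 30.65
position: [0.5334, 0.2408, 0.0404]
ee_rot: [0.038, 0.999, 0.008, -0.038]
contact_force: [-12.8, 1.3, 2.1]
width: 0.0003
```

```bash
python3 -c "
from st import *
rel([.531,.238,.040]);redtop('t33',.114);tab('t33')"
```

```text
pos [0.5334 0.2408 0.0404] yaw 0.71 tilt [-0.075 -0.077] w 0.00033283743790745194 F [-12.8   1.3   2.1] t 30.65
tool mm [-2.4  2.8  0.8]
red poly [[125, 187], [124, 207], [146, 208], [147, 188]] world rect mm [630. 242.] [34.6 37.3] 0.7
brass rows [216, 217, 218, 219, 220, 221, 222, 223, 246]
```

Emit:
{"fn": "carry_out", "kwargs": {
  "series": [
    [[4, 0, 0], 0],
    [[4, 0, 0], 0],
    [[4, 0, 0], 0],
    [[4, 0, 0], 0],
    [[4, 0, 0], 0],
    [[4, 0, 0], 0]
  ]
}}

```text
clock: 31.2
position: [0.5325, 0.2409, 0.0412]
ee_rot: [0.04, 0.997, 0.006, -0.065]
contact_force: [-10.7, 0.6, 5.8]
width: 0.0001
```

```bash
python3 -c "
from st import *
rel([.531,.238,.040]);redtop('t34',.114);tab('t34')"
```

```text
pos [0.5325 0.2409 0.0412] yaw 0.41 tilt [-0.128 -0.081] w 0.00012079317375209955 F [-10.7   0.6   5.8] t 31.2
tool mm [-1.3  2.7  1.6]
red poly [[125, 187], [124, 207], [146, 208], [147, 188]] world rect mm [630. 242.] [34.6 37.3] 0.7
brass rows [216, 217, 218, 219, 220, 221, 222, 223]
```

The jaw is stalled against the stone at about 11 N for 0.5 s. I'll back off and check.

Emit:
{"fn": "carry_out", "kwargs": {
  "series": [
    [[-6, 0, 0], 0],
    [[-15, 0, 0], 0],
    [[-20, 0, 0], 0],
    [[-10, 0, -10], 0],
    [[0, 0, -30], 0],
    [[0, 0, -35], 0],
    [[0, 0, -30], 0],
    [[0, 0, 0], 0]
  ]
}}

```text
clock: 31.92
position: [0.5067, 0.2513, 0.1624]
ee_rot: [0.038, 0.998, 0.007, -0.049]
contact_force: [1.8, -0.0, 0.5]
width: -0.0003
```

```bash
python3 -c "
from st import *
from look import look
rel([.531,.238,.040]);redtop('t35',.114);tab('t35');look('s35',400,540,180,260)
d=load('t35')
im=d['frame'];hsv=cv2.cvtColor(im,cv2.COLOR_BGR2HSV);print(hsv[195:232,158].tolist())
R=[[.6800-.0125,.2]]
ox=.6458
print('proj jaw faces top: fixed',w2px(d,[[ .6458,.215,.052]]),'closed at -34mm',w2px(d,[[.6118,.215,.052]]),'-40',w2px(d,[[.6058,.215,.052]]))
# ink box / graver moved?
a=load('t0')['frame'].astype(int);b=im.astype(int);dd=np.abs(a-b).sum(2)
print('diff ink',(dd[100:160,275:335]>120).sum(),'graver',(dd[260:370,268:295]>120).sum())"
```

```text
pos [0.5067 0.2513 0.1624] yaw 0.61 tilt [-0.096 -0.076] w -0.0002727876785200546 F [ 1.8 -0.   0.5] t 31.9167
tool mm [ 35.9   4.6 120.2]
red poly [[125, 187], [124, 207], [146, 208], [147, 188]] world rect mm [630. 242.] [34.6 37.3] 0.7
brass rows [216, 217, 218, 219, 220, 221, 222, 223, 246, 247, 248, 249, 250, 251]
[[502, 208], [490, 200], [476, 202], [472, 225], [455, 225], [453, 231], [455, 233], [457, 229], [470, 227], [471, 233], [479, 239], [495, 237]]
red 488.2763157894737 206.12719298245614 228
[[27, 131, 255], [19, 84, 239], [21, 93, 241], [22, 94, 241], [21, 97, 241], [21, 96, 242], [21, 99, 242], [21, 97, 241], [21, 97, 241], [21, 94, 242], [22, 93, 244], [22, 92, 243], [22, 98, 243], [23, 95, 242], [22, 92, 243], [21, 91, 243], [23, 89, 244], [22, 90, 244], [22, 88, 244], [21, 85, 243], [20, 141, 252], [30, 191, 255], [30, 173, 255], [29, 183, 255], [30, 180, 255], [30, 182, 255], [30, 178, 255], [30, 172, 255], [29, 197, 255], [15, 179, 184], [22, 53, 253], [0, 0, 255], [30, 3, 255], [20, 6, 255], [20, 6, 255], [24, 5, 255], [18, 5, 255]]
proj jaw faces top: fixed [[165.97921002 197.17257655]] closed at -34mm [[164.67993994 216.25708031]] -40 [[164.44870857 219.65355357]]
diff ink 0 graver 0
```

The jaw's front edge is at row 216, which matches a 34 mm opening. The stone is standing, the ink box and graver pixels are unchanged, and the arm is clear. Handing in.

```bash
python3 -c "
from rig import manip
print(manip.sign_off())"
```

```text
the job is handed in; nothing more can be done
None
```

The stone is standing upright in the vise with its red face up, the jaw is shut on it, and I've handed the job in at about 32 s of the 54 s allowed. Sign-off gave no verdict.

**What I did:**
- I picked the largest of the three blocks as the stone and tilted it to about 45° over the end of the fixed jaw.
- I leaned it there, let go, and nudged it upright on the desk with closed fingers.
- I then regripped it, set it between the open jaws and released it.
- Finally I pushed the tab until the jaw stalled on the stone at about 11 N, held for 0.5 s, and backed off.

**Last checks:**

| Check | Result |
|---|---|
| Stone position | about (0.630, 0.242) m, roughly 1.5 mm off the vise's middle line |
| Squareness | 0.7° measured, against a vise angle of about 1° |
| Jaw opening | about 34 mm; the jaw edge is at pixel row 216, where 34 mm predicts 216.3 |
| Movement after backing off | none seen in stone or jaw |
| Ink box and graver | pixels unchanged |
| Robot | clear of everything, about 0 N of contact beyond sensor noise |

**What failed or disagreed:**
- **Earlier attempts:** the stone did not swing down in the grip under gravity, and its corner slid over the base rail when I tried to use that as a stop. Easing the grip let it settle about 12 mm flat onto the desk. I don't expect that to count as a drop, but I did not measure its speed.
- **Tool tilt:** the tool drifted 5–8° off vertical during the pushes, which I could not correct with the moves available.
- **Upright angle:** one image edge read about 6° off vertical after release. The top view's red square looked right, so I put that down to a poor edge reading, but I did not settle it separately.

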